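# Push the steel spout home in the counter-top water filter

## Task

Take the bent steel spout out of the wooden spoon stand and push its straight end down into the push-fit port on top of the white water filter, past the rubber seal, until it bottoms on the stop inside; feel for the stop and do not force it. Leave it fully home with its outlet over the open mouth of the glass tumbler on the trivet, let go of it, and leave everything else on the counter undisturbed.

Things in the scene. Friction and masses are not known exactly. Their poses are not given: they have to be found in the camera images.
- spout_bend (a point): Where to grip the spout, a loose 75 g bent tube of plain steel, 12 mm thick, shaped like a 7: straight stem, bend (15 mm radius), level arm, short down-turned outlet. Point in the bend, 105 mm above the foot, 4 mm off the stem's axis towards the arm, 10 mm below the arm's axis. Axes: z up the stem, x along the arm to the outlet; at the start x points roughly towards the robot.
- spout_foot (a point): Centre of the end face of the spout's stem, on its axis: the end that goes into the port. Chamfered: 9.2 mm across at the face, full 12 mm from 3.5 mm up. Same axes as the bend. At the start it stands 10 mm above the counter in the stand's front hole, 50 mm deep, with 0.6 mm play all round, so the stem may lean by a degree or two.
- spout_outlet (a point): Centre of the spout's outlet, the lower end of a 16 mm wide collar: 135 mm from the stem's axis along x and 75 mm higher than the foot.
- filter: Fixed white counter-top water filter, a cylinder 105 mm thick lying along x, its port on top. Origin on the counter under the port's axis; it reaches 50 mm to -x and 187 mm to +x. In the port a rubber seal resists from a foot depth of about 15 mm, with up to 15 N until 20 mm deep, then drags with 3 to 8 N, which holds the spout once let go. More than 16 N on the stop, beyond the drag, harms it.
- port (a point): Centre of the port's mouth, 159 mm above the counter; the port's axis is vertical. The mouth is 19 mm wide and narrows as a funnel over 3 mm to a bore of 13.1 mm. The stop, a firm rubber washer on which the spout's foot bottoms, is hidden 32 to 46 mm below the mouth, differing between cartridges: not seen or measured, only felt as push that climbs above the drag by 12 N per mm.
- tumbler_mouth (a point): Centre of the mouth of the open glass tumbler (105 mm tall, 72 mm wide at the rim, 67 mm clear inside) upright on the round silicone trivet (110 mm wide, 8 mm thick) in front of the filter, 120 to 150 mm from the port's axis; its rim is 113 mm above the counter.
- stand: Fixed spoon stand: a wooden block 150 x 56 x 60 mm with three 13 mm holes 50 mm deep. Origin on the counter under its front hole, where the spout stands; the block reaches 30 mm to -x and 120 mm to +x. A teaspoon stands in the rear hole, 95 mm to +x, its top 133 mm above the counter.
- tumbler2_c (a point): Bystander: a second glass tumbler, 105 mm tall, upside-down at the far side; point half-way up.
- tiffin_c (a point): Bystander: steel tiffin stack of three tiers with side latches and a carrying handle, 125 mm wide, 218 mm tall; point on its axis 80 mm up.
- pan_c (a point): Bystander: aluminium chai pan, 160 mm wide, 85 mm tall, with a black handle; point on its axis 40 mm up.
- jar_c (a point): Bystander: white plastic jar with screw-top lid, 78 mm wide, 111 mm tall; point half-way up.
- matchbox_c (a point): Bystander: matchbox lying flat, 54 x 36 x 15 mm; its centre.
- lighter_c (a point): Bystander: steel gas lighter lying on the counter, 240 mm long, 22 mm thick; point near its middle.
Things that resemble listed ones, but are neither listed nor needed, are in the scene too. Of the things shaped like the part that bears spout_bend, the bare steel one is meant.

How it is judged:
By the outcome, as a careful person would: the job done as asked, in the order asked, and still so for the second after the job is handed in, with the robot touching nothing.
It also fails if it takes over 69 s, if anything falls off the work surface, if the arm or the gripper's body presses on something with over 40 N, if the wrist force passes 120 N, or if a joint passes its speed limit or range.

## Robot

A 6-joint arm with a two-finger parallel gripper is mounted at the origin on the work surface. World frame = base frame: x ahead of the robot, y to its left, z up, the work surface at z = 0. Lengths are in m, angles in rad, forces in N, time in s.
With the tool pointing down it reaches from about 0.35 to 0.925 m from the base axis. Payload 6.4 kg.
Tool frame: the origin (TCP) lies at the very end of the fingers, on their centre line; the grasp point (between the pads) lies 19 mm behind it (manip.grip_depth is the distance from the TCP to the grasp point, in m); z points along the fingers, x is the direction in which the jaws open and shut, and the axes are right-handed (so a half turn about z gives the same grasp; the last joint's range is limited). The gripper opens to 94 mm and grips with 3 to 60 N. Pads are 16 mm wide; open, the fingers measure 119 mm over their backs; the gripper's body (75 mm by 177 mm) begins 78 mm behind the grasp point.
Start: joints at [-1.444, 0.245, 1.558, -0, 1.339, -0.174], TCP at [0.193, -0.621, 0.205] pointing down, gripper open.
Joint ranges: [-3.13, 3.13], [-1.02, 2.26], [0.13, 2.54], [-0.95, 4.09], [0.21, 2.88], [-2.74, 2.74]. Speed limits (rad/s): [2.57, 2.57, 3.14, 3.14, 3.14, 3.14].

## Interface

Orientations are given as a rotation vector (axis times angle).
In Python, from workcell import manip gives the robot as it stands. The module is installed in compiled form; this text tells all that it offers.
- The arm moves only by the tool move_arm, never from a script. Its argument "steps" is a list of rows, each a list of 7 numbers: the turn, a rotation vector about the tool's x, y, z in rad, then the shift along the tool's x, y, z in m, then the gripper command: -1 is fully open, 1 is shut, values between are in proportion. In form: [[rx, ry, rz, dx, dy, dz, gripper], ...]. A call has 1 to 8 rows; each row shifts and turns the pose as measured when the row begins, along the tool's axes as they then stand; what a row does not reach is not made up. A row lasts 1/8 s, in which the tool goes at most 62.5 mm and 10.7 degrees, less where a joint would pass 70% of its speed; a pose out of reach is approached as far as the arm can. A call with a gripper value outside its range is refused whole. The fingers move at their own pace and stop on an object; the grip force is fixed at half the most. Time passes only in rows, so rows that do not move let the fingers close. It gives the time, the measured TCP pose, the force and the opening at its end, in the units of the state.
- manip.read_state(): the state, without advancing time (a new reading comes with each control period).
- manip.grab_frame(name): name is "side" or "top" or "wrist"; returns a dict with "color" (480x640x3 uint8, blue, green, red), "range_z" (480x640 float32, m along the optical axis (not along the pixel's ray), 0 where there is no reading), "camera_matrix" (3x3 intrinsics, pixels), "T" (4x4, takes a point from camera to world coordinates). Camera axes: x right, y up, looking along -z (the intrinsics and any distortion apply to the point x, -y, -z); pixel columns grow to the right and rows downward; lengths in m; the calibration is good to about 2 mm. The wrist camera is an equidistant fisheye: a pixel r from the principal point sees the ray r / f radians off the axis. A picture is of the moment at which its call begins.
- manip.close_job(): hands the job in, once; it reports no verdict.
The state is a dict: "clock": time; "qpos": joint angles; "joint_vel": joint speeds; "joint_torque": joint torques, N m; "eef_pos": TCP position; "eef_rot": TCP orientation; "wrist_force": force on the tool from outside, world axes, zero at the start; "ft_torque": the same for the moment, N m; "gripper_width": finger opening in m.
Only numpy, scipy, OpenCV 4.12 (cv2) and the standard library are available. Lean on these libraries where they do the work, as an engineer would, in place of code of your own. Each camera call takes 0.05 s, during which the arm holds its last target.

## Working session

There is one attempt and no reset: what is moved stays moved. The work goes in short steps, Python scripts to look and compute and a tool call to move; the robot and the scene stay as the last step left them, time stands still between calls to the robot, and variables do not carry over. Pictures are saved under pics/ and viewed, and the job is handed in when it is done.

Besides the shell and the picture viewer there is one more tool, called as name([rows], argument=value, ...), one row to a line, values as JSON. move_arm: Moves the arm, as the interface text tells. Its arguments: {"type":"object","properties":{"steps":{"type":"array","items":{"type":"array","items":{"type":"number"}}}},"required":["steps"]}

```bash
mkdir -p pics
cat > h.py <<'E'
import numpy as np, cv2
from workcell import manip
def save(n):
    f=manip.grab_frame(n); np.savez(f'pics/{n}.npz',**f); return f
def cloud(f):
    K=f["camera_matrix"]; d=f["range_z"]; v,u=np.mgrid[0:480,0:640]
    x=(u-K[0,2])/K[0,0]*d; y=(v-K[1,2])/K[1,1]*d
    P=np.stack([x,-y,-d,np.ones_like(d)],-1)@f["T"].T
    P=P[...,:3].copy(); P[d<=0]=np.nan
    return P
E
python3 - <<'E'
from h import *
for n in("side","top","wrist"):
    f=save(n); cv2.imwrite(f'pics/{n}0.png',f["color"]); print(n,f["camera_matrix"].tolist(),f["T"].round(3).tolist())
print(manip.read_state())
E
```

```text
side [[454.45088512234923, 0.0, 325.2040674463387], [0.0, 454.45088512234923, 239.2981969356423], [0.0, 0.0, 1.0]] [[-0.984, 0.146, -0.1, 0.366], [-0.177, -0.794, 0.581, 0.603], [0.006, 0.59, 0.807, 0.929], [0.0, 0.0, 0.0, 1.0]]
top [[592.1902686253676, 0.0, 307.15963040437634], [0.0, 592.1902686253676, 237.8557536450717], [0.0, 0.0, 1.0]] [[-0.008, 0.991, -0.13, 0.265], [-1.0, -0.006, 0.017, 0.008], [0.016, 0.13, 0.991, 1.747], [0.0, 0.0, 0.0, 1.0]]
wrist [[371.64829954431775, 0.0, 320.62393573430165], [0.0, 371.64829954431775, 236.92179825207364], [0.0, 0.0, 1.0]] [[0.297, 0.923, 0.244, 0.264], [-0.955, 0.287, 0.075, -0.598], [-0.001, -0.255, 0.967, 0.384], [0.0, 0.0, 0.0, 1.0]]
{'clock': 0.15, 'qpos': array([-1.44410305e+00,  2.45683656e-01,  1.55873268e+00, -7.21841299e-06,
        1.33868567e+00, -1.74086081e-01]), 'joint_vel': array([ 0.0014816 , -0.00268046, -0.00237814, -0.00148061, -0.00132907,
       -0.00304952]), 'joint_torque': array([-3.67829698e-04, -4.16263962e+01, -3.14984000e+01,  6.85138023e-02,
        3.16114991e-02, -8.81057463e-05]), 'eef_pos': array([ 0.19252512, -0.62034951,  0.20458   ]), 'eef_rot': array([-2.52831728e+00,  1.86289618e+00,  1.64369227e-03]), 'wrist_force': array([0.38704539, 0.16413626, 0.26465208]), 'ft_torque': array([-0.0078372 ,  0.03283629,  0.02803974]), 'gripper_width': 0.09397522978696538}
```

View pics/side0.png

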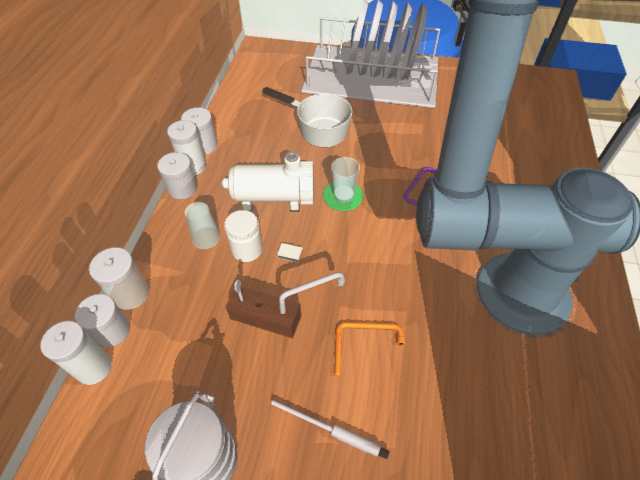

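View pics/top0.png

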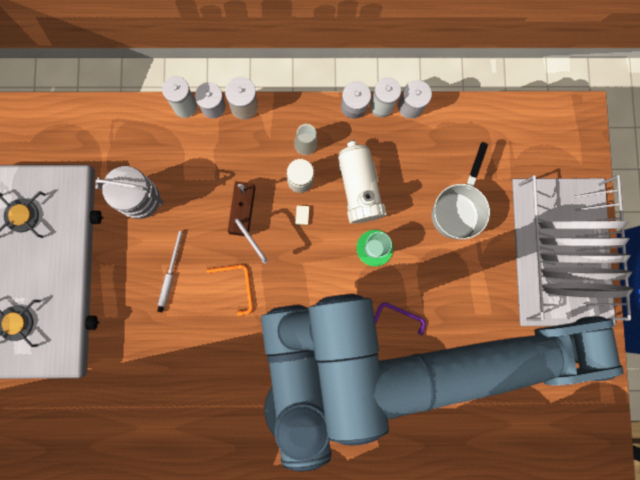

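View pics/wrist0.png

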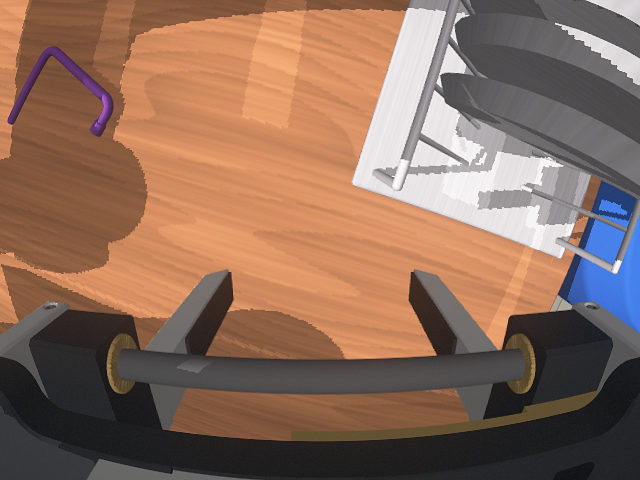

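Spout-shaped things: bare steel one in the stand (side 283,297→342,279; top 237,221→265,261), an orange one lying (side 340,325) and a purple one lying (side 420,185). The bare steel one in the stand's front hole is the one meant, and I'll confirm it in a crop.

Run:
```python
from h import *
S=dict(np.load('pics/side.npz'));T=dict(np.load('pics/top.npz'))
a=cv2.resize(S["color"][255:345,215:365],None,fx=5,fy=5,interpolation=cv2.INTER_CUBIC)[:, :]
cv2.imwrite('pics/crop_s.png',a)
b=cv2.resize(T["color"][135:275,215:405],None,fx=4,fy=4,interpolation=cv2.INTER_CUBIC)
cv2.imwrite('pics/crop_t.png',b)
P=cloud(T)
for n,(u,v) in dict(bend=(238,222),out=(264,260),stand=(245,200),port=(368,197),tum=(376,245),triv=(362,255),cyl=(355,170),jar=(300,170),match=(302,215),counter=(330,260),tum2=(306,130)).items(): print(n,P[v,u].round(4))
P=cloud(S);print('side')
for n,(u,v) in dict(bend=(283,296),out=(341,278),standtop=(270,308),port=(292,158),tumrim=(345,163),triv=(330,200),cyl=(260,182),counter=(300,350)).items(): print(n,P[v,u].round(4))
```

```text
bend [0.5236 0.1722 0.122 ]
out [0.4174 0.1    0.1224]
stand [0.5969 0.1583 0.0644]
port [ 0.5924 -0.1903  0.1222]
tum [ 0.4703 -0.2245  0.0108]
triv [ 0.4405 -0.1821  0.0137]
cyl [ 0.6726 -0.1564  0.1112]
jar [ 0.6739 -0.0007  0.1084]
match [ 0.56   -0.0062  0.0189]
counter [ 4.276e-01 -8.840e-02  1.000e-04]
tum2 [ 0.79   -0.0185  0.1116]
side
bend [0.5235 0.1787 0.126 ]
out [0.4167 0.1055 0.1085]
standtop [0.557  0.1772 0.0601]
port [ 0.5829 -0.1758  0.1592]
tumrim [ 0.4623 -0.2507  0.0922]
triv [ 0.4907 -0.1938  0.0046]
cyl [ 0.6594 -0.1388  0.0993]
counter [0.4817 0.2344 0.0013]
```

View pics/crop_s.png

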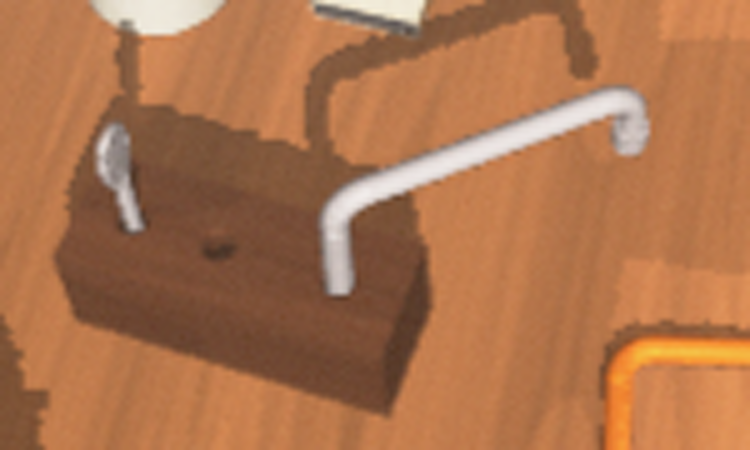

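View pics/crop_t.png

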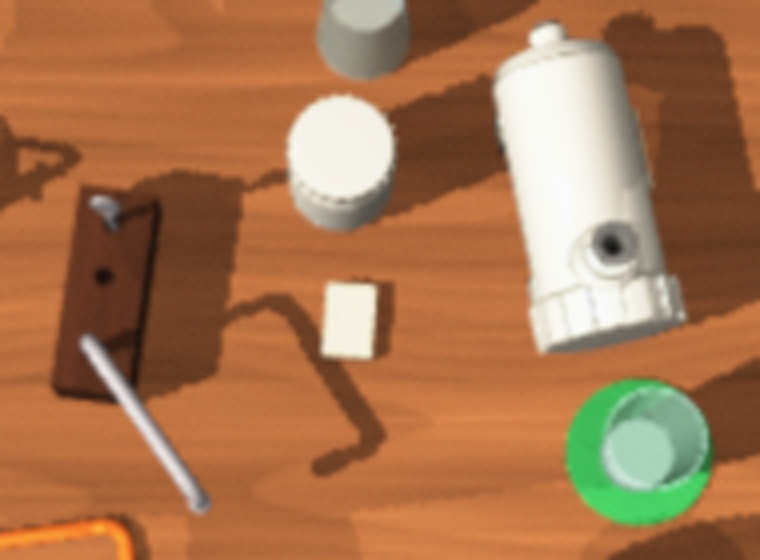

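The crop confirms it: plain steel, upright in the front hole with the teaspoon at the rear. Next I'll measure in both views.

```bash
cat >> h.py <<'E'
def ray(f,uv,z):
    K=f["camera_matrix"];uv=np.atleast_2d(uv).astype(float)
    d=np.c_[(uv[:,0]-K[0,2])/K[0,0],-(uv[:,1]-K[1,2])/K[1,1],-np.ones(len(uv))]@f["T"][:3,:3].T
    c=f["T"][:3,3]; return c+d*((z-c[2])/d[:,2])[:,None]
def proj(f,p):
    p=np.atleast_2d(p);q=(p-f["T"][:3,3])@f["T"][:3,:3];K=f["camera_matrix"]
    return np.c_[K[0,2]+K[0,0]*q[:,0]/-q[:,2],K[1,2]-K[1,1]*q[:,1]/-q[:,2]]
E
python3 - <<'E'
from h import *
S=dict(np.load('pics/side.npz'));T=dict(np.load('pics/top.npz'))
for n,f,(x0,y0,x1,y1) in(("side",S,(276,265,350,320)),("top",T,(230,212,275,268))):
    hsv=cv2.cvtColor(f["color"],cv2.COLOR_BGR2HSV); m=np.zeros((480,640),np.uint8)
    m[y0:y1,x0:x1]=((hsv[...,1]<70)&(hsv[...,2]>110))[y0:y1,x0:x1]
    k,l,st,c=cv2.connectedComponentsWithStats(m); i=1+np.argmax(st[1:,4]); m=(l==i)
    v,u=np.nonzero(m); print(n,st[i])
    W=ray(f,np.c_[u,v],0.125)[:,:2]
    if n=="side": # arm only: z cut
        W=W[(W[:,0]<0.515)&(W[:,0]>0.43)]
    vx,vy,cx,cy=cv2.fitLine(W.astype(np.float32),cv2.DIST_HUBER,0,.01,.01).ravel()
    d=np.array([vx,vy]); d*=-np.sign(vx); s=(W-[cx,cy])@d
    print(n,'dir',np.degrees(np.arctan2(d[1],d[0])),'ends',np.array([cx,cy])+d*s.min(),np.array([cx,cy])+d*s.max(),s.max()-s.min())
print('port',ray(T,(368,195.75),.159),ray(S,(292,157),.159))
for n,f,(x0,y0,x1,y1) in(("side",S,(270,140,375,215)),("top",T,(330,180,405,270))):
    cv2.imwrite(f'pics/pt_{n}.png',cv2.resize(f["color"][y0:y1,x0:x1],None,fx=7 if n=="side" else 6,fy=7 if n=="side" else 6,interpolation=cv2.INTER_CUBIC))
E
```

```text
side [279 272  66  42 520]
side dir -142.7186 ends [0.53519549 0.18838664] [0.4302052  0.10845935] 0.13195200816843
top [235 219  32  44 219]
top dir -145.0275 ends [0.53219385 0.17939702] [0.41128919 0.09482509] 0.14754778335858462
port [[ 0.58847833 -0.18586493  0.159     ]] [[ 0.58373115 -0.1794596   0.159     ]]
```

View pics/pt_side.png

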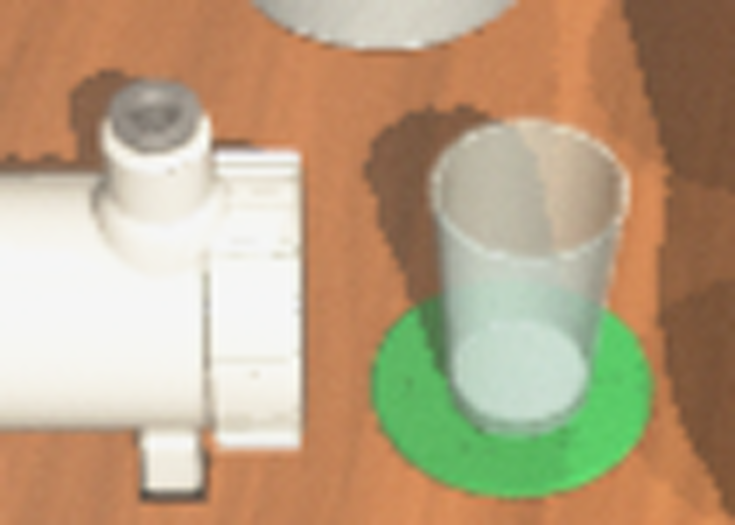

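View pics/pt_top.png

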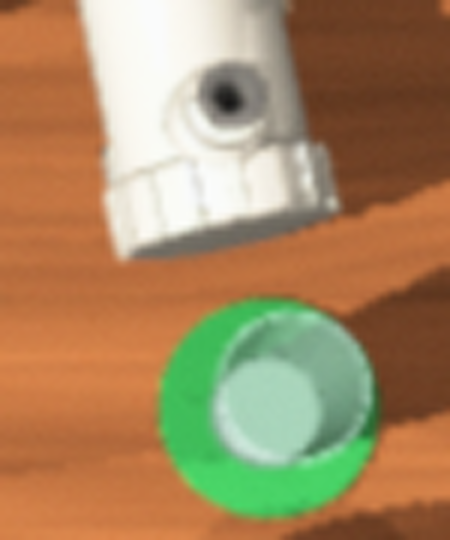

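```bash
cat >> h.py <<'E'
from scipy.spatial.transform import Rotation as Rn
def pose():
    s=manip.read_state(); return s, s["eef_pos"],Rn.from_rotvec(s["eef_rot"])
def to(target,yawx):
    """target xyz TCP, tool x at world angle yawx(deg), z down"""
    s,p,R=pose()
    x=np.array([np.cos(np.radians(yawx)),np.sin(np.radians(yawx)),0]);z=np.array([0,0,-1.]);y=np.cross(z,x)
    Rt=Rn.from_matrix(np.c_[x,y,z]); t=(R.inv()*Rt).as_rotvec(); d=R.inv().apply(np.array(target)-p)
    print('turn',t.round(4),'shift(current tool)',d.round(4),'shift(target tool)',Rt.inv().apply(np.array(target)-p).round(4),'yaw now',np.degrees(np.arctan2(*R.as_matrix()[[1,0],0])).round(2))
E
python3 - <<'E'
from h import *
s,p,R=pose();print(R.as_matrix().round(3))
f=np.load('pics/wrist.npz');print('cam in tool',R.inv().apply(f['T'][:3,3]-p).round(4),(R.as_matrix().T@f['T'][:3,:3]).round(3).tolist())
for y in (-54,126): to([.525,.175,.30],y)
S=dict(np.load('pics/side.npz'));T=dict(np.load('pics/top.npz'))
print('rim',ray(T,(379.3,244.3),.113),ray(S,(345.7,166.9),.113))
E
```

```text
[[ 0.296 -0.955 -0.   ]
 [-0.955 -0.296  0.001]
 [-0.001 -0.    -1.   ]]
cam in tool [-0.     -0.0749 -0.1794] [[1.0, -0.001, -0.0], [-0.001, -0.967, -0.256], [-0.0, 0.256, -0.967]]
turn [-0.0005  0.0014 -0.3275] shift(current tool) [-0.6613 -0.5532 -0.0943] shift(target tool) [-0.448  -0.7365 -0.0954] yaw now -72.77
turn [2.0000e-03 7.0000e-04 2.8141e+00] shift(current tool) [-0.6613 -0.5532 -0.0943] shift(target tool) [ 0.448   0.7365 -0.0954] yaw now -72.77
rim [[ 0.46010234 -0.22006781  0.113     ]] [[ 0.45604371 -0.21617562  0.113     ]]
```

move_arm([
  [0, 0, 0, 0, 0, -0.05, -1],
  [0, 0, 0, -0.03, -0.025, -0.04, -1],
  [0, 0, 0, -0.041, -0.035, 0, -1],
  [0, 0, 0, -0.041, -0.035, 0, -1],
  [0, 0, 0, -0.041, -0.035, 0, -1],
  [0, 0, 0, -0.041, -0.035, 0, -1],
  [0, 0, 0, -0.041, -0.035, 0, -1],
  [0, 0, 0, -0.041, -0.035, 0, -1],
])

```text
clock: 1.15
eef_pos: [0.3375, -0.2788, 0.2961]
eef_rot: [-2.518, 1.869, 0.005]
wrist_force: [0.3, -0.1, 0.2]
gripper_width: 0.0942
```

move_arm([
  [0, 0, 0, -0.041, -0.035, 0, -1],
  [0, 0, 0, -0.041, -0.035, 0, -1],
  [0, 0, 0, -0.041, -0.035, 0, -1],
  [0, 0, 0, -0.041, -0.035, 0, -1],
  [0, 0, 0, -0.041, -0.035, 0, -1],
  [0, 0, 0, -0.041, -0.035, 0, -1],
  [0, 0, -0.16, 0, 0, 0, -1],
  [0, 0, -0.16, 0, 0, 0, -1],
])

```text
clock: 2.15
eef_pos: [0.4693, 0.0324, 0.2967]
eef_rot: [-2.795, 1.421, 0.003]
wrist_force: [-0.1, 0.1, -1.0]
gripper_width: 0.0939
```

Run:
```python
from h import *
to([.525,.175,.27],-54); s=pose()[0]; print(s['clock'],s['eef_pos'],s['qpos'].round(2))
```

```text
turn [-0.0043  0.0043  0.0017] shift(current tool) [-0.0822 -0.1289  0.0276] shift(target tool) [-0.0826 -0.1289  0.0267] yaw now -53.9
2.15 [0.46925926 0.03241986 0.29670977] [-0.18 -0.26  1.89  0.01  1.51  0.76]
```

move_arm([
  [0, 0, 0, -0.03, -0.045, 0.0, -1],
  [0, 0, 0, -0.03, -0.045, 0.0, -1],
  [0, 0, 0, -0.023, -0.04, 0.02, -1],
  [0, 0, 0, 0, 0, 0, -1],
  [0, 0, 0, 0, 0, 0, -1],
])

```text
clock: 2.78
eef_pos: [0.5266, 0.1798, 0.2764]
eef_rot: [-2.796, 1.422, 0.003]
wrist_force: [-0.3, -0.0, 0.5]
gripper_width: 0.0943
```

Run:
```python
from h import *
f=save("wrist"); cv2.imwrite('pics/wrist1.png',f["color"]); to([.525,.175,.27],-54); print(manip.read_state()['eef_pos'])
```

```text
turn [-0.0031  0.0039  0.0009] shift(current tool) [0.0029 0.0038 0.0062] shift(target tool) [0.0029 0.0038 0.0062] yaw now -53.95
[0.52637587 0.17956863 0.2762319 ]
```

View pics/wrist1.png

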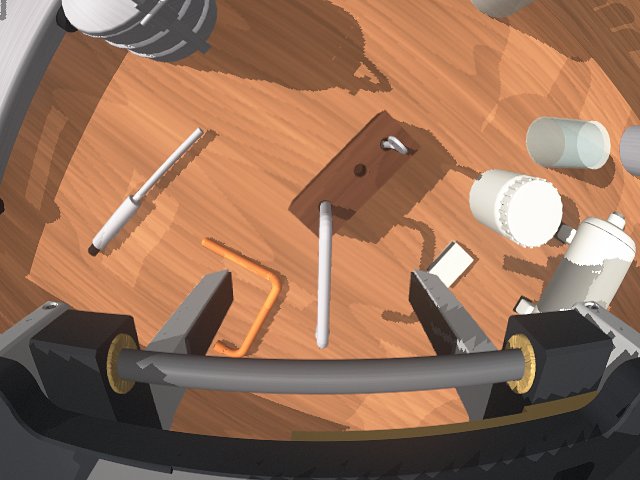

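```bash
cat >> h.py <<'E'
def wray(f,uv,z):
    K=f["camera_matrix"];uv=np.atleast_2d(uv).astype(float)
    a=np.c_[(uv[:,0]-K[0,2])/K[0,0],(uv[:,1]-K[1,2])/K[1,1]]; th=np.linalg.norm(a,axis=1)
    k=np.sin(th)/np.maximum(th,1e-9)
    d=np.c_[a[:,0]*k,-a[:,1]*k,-np.cos(th)]@f["T"][:3,:3].T
    c=f["T"][:3,3]; return c+d*((z-c[2])/d[:,2])[:,None]
def wproj(f,p):
    p=np.atleast_2d(p);q=(p-f["T"][:3,3])@f["T"][:3,:3];K=f["camera_matrix"]
    x,y,z=q[:,0],-q[:,1],-q[:,2];r=np.hypot(x,y);th=np.arctan2(r,z);s=th/np.maximum(r,1e-9)
    return np.c_[K[0,2]+K[0,0]*x*s,K[1,2]+K[1,1]*y*s]
E
python3 - <<'E'
from h import *
f=dict(np.load('pics/wrist.npz'))
hsv=cv2.cvtColor(f["color"],cv2.COLOR_BGR2HSV)
m=np.zeros((480,640),np.uint8); x0,y0,x1,y1=310,195,340,352
m[y0:y1,x0:x1]=((hsv[...,1]<60)&(hsv[...,2]>110))[y0:y1,x0:x1]
k,l,st,c=cv2.connectedComponentsWithStats(m); i=1+np.argmax(st[1:,4]);print(st[i]); v,u=np.nonzero(l==i)
W=wray(f,np.c_[u,v],.125)[:,:2]
vx,vy,cx,cy=cv2.fitLine(W.astype(np.float32),cv2.DIST_HUBER,0,.001,.001).ravel()
d=np.array([vx,vy]);d*=-np.sign(vx);n=np.array([-d[1],d[0]]);s=(W-[cx,cy])@d;e=(W-[cx,cy])@n
print(np.degrees(np.arctan2(d[1],d[0])),np.array([cx,cy])+d*s.min(),np.array([cx,cy])+d*s.max(),np.ptp(s),'width',np.percentile(e,[1,99]))
# hole & others
for nm,uv,z in(("mid hole",(360,170),.06),("port?",(525,305),.159)): print(nm,wray(f,uv,z))
T=f["T"]; s,p,R=pose(); print(R.inv().apply(T[:3,3]-p))
cv2.imwrite('pics/w1c.png',cv2.resize(f["color"][130:360,230:480],None,fx=3,fy=2.6))
for nm,p in (("toolpt",p),): print(wproj(f,p))
E
```

```text
[ 315  202   17  147 1699]
-145.02386 [0.54557707 0.18832429] [0.42173777 0.10168797] 0.15113578068563976 width [-0.0056496   0.00581463]
mid hole [[0.58726143 0.17244391 0.06      ]]
port? [[ 0.58672526 -0.02546399  0.159     ]]
[ 7.68183943e-05 -7.51021801e-02 -1.79762194e-01]
[[320.03127845 287.99214124]]
```

View pics/w1c.png

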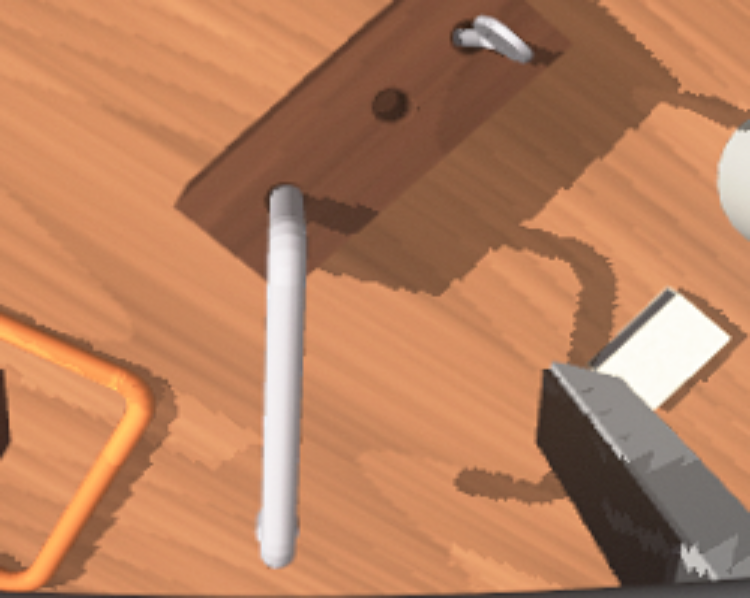

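Wrist view: stem top at (325,205), arm running to its outlet at (322,345), between the open fingers. I'm going down on the bend.

Run:
```python
from h import *
to([.528,.1765,.096],-55)
```

```text
turn [-0.003   0.0039  0.0184] shift(current tool) [0.0041 0.001  0.1802] shift(target tool) [0.0034 0.0004 0.1802] yaw now -53.95
```

move_arm([
  [-0.003, 0.004, 0.018, 0.004, 0.001, 0.03, -1],
  [0, 0, 0, 0, 0, 0.04, -1],
  [0, 0, 0, 0, 0, 0.04, -1],
  [0, 0, 0, 0, 0, 0.03, -1],
  [0, 0, 0, 0, 0, 0.02, -1],
  [0, 0, 0, 0, 0, 0, -1],
  [0, 0, 0, 0, 0, 0, -1],
])

```text
clock: 3.7
eef_pos: [0.5317, 0.1678, 0.1198]
eef_rot: [-2.772, 1.465, -0.018]
wrist_force: [0.1, -0.3, -0.2]
gripper_width: 0.0941
```

Run:
```python
from h import *
f=save("wrist"); cv2.imwrite('pics/wrist2.png',f["color"]); to([.528,.1765,.096],-55)
```

```text
turn [-0.011  -0.0077 -0.0119] shift(current tool) [-0.0094 -0.0015  0.0238] shift(target tool) [-0.0092 -0.0019  0.0238] yaw now -55.69
```

View pics/wrist2.png

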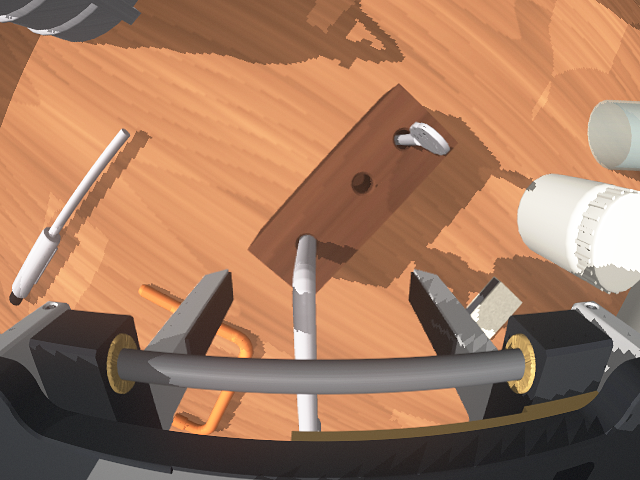

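move_arm([
  [-0.011, -0.008, -0.012, -0.01, -0.002, 0.0, -1],
  [0, 0, 0, 0, 0, 0, -1],
  [0, 0, 0, 0, 0, 0, -1],
])

```text
clock: 4.12
eef_pos: [0.5289, 0.1782, 0.1224]
eef_rot: [-2.785, 1.448, -0.004]
wrist_force: [0.5, -0.7, 0.0]
gripper_width: 0.0939
```

Run:
```python
from h import *
f=dict(np.load('pics/wrist.npz'))
print('stem at hole',wray(f,[(306,240),(306,244)],.06), 'bend outer', wray(f,[(306,262)],.12))
to([.528,.1765,.096],-55)
f=save("wrist"); cv2.imwrite('pics/wrist3.png',cv2.resize(f["color"][200:400,200:450],None,fx=3,fy=3))
```

```text
stem at hole [[0.53499815 0.18092068 0.06      ]
 [0.53269581 0.17938099 0.06      ]] bend outer [[0.53942406 0.18171137 0.12      ]]
turn [-0.0032 -0.0012  0.001 ] shift(current tool) [0.0008 0.0018 0.0264] shift(target tool) [0.0009 0.0017 0.0264] yaw now -54.94
```

View pics/wrist3.png

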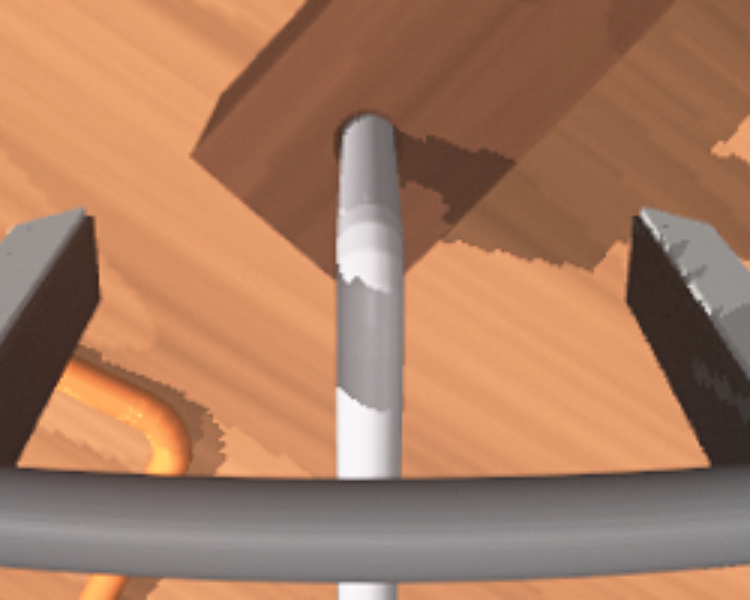

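move_arm([
  [-0.003, 0, 0, 0, 0.001, 0.013, -1],
  [0, 0, 0, 0, 0, 0.012, -1],
  [0, 0, 0, 0, 0, 0, -1],
])

```text
clock: 4.55
eef_pos: [0.5274, 0.1774, 0.0948]
eef_rot: [2.786, -1.449, -0.001]
wrist_force: [-0.0, 1.3, -0.2]
gripper_width: 0.0939
```

Run:
```python
from h import *
to([.529,.1767,.096],-55)
```

```text
turn [ 0.0015 -0.0003  0.001 ] shift(current tool) [ 0.0015 -0.0009 -0.0012] shift(target tool) [ 0.0015 -0.0009 -0.0012] yaw now -54.95
```

move_arm([
  [0, 0, 0, 0.002, -0.001, -0.001, -1],
  [0, 0, 0, 0, 0, 0, -0.3],
  [0, 0, 0, 0, 0, 0, 0.2],
  [0, 0, 0, 0, 0, 0, 0.5],
  [0, 0, 0, 0, 0, 0, 0.6],
  [0, 0, 0, 0, 0, 0, 0.65],
  [0, 0, 0, 0, 0, 0, 0.65],
])

```text
clock: 5.42
eef_pos: [0.5301, 0.1763, 0.0966]
eef_rot: [2.787, -1.449, 0.001]
wrist_force: [0.6, 0.8, -0.2]
gripper_width: 0.0375
```

Run:
```python
from h import *
f=save("wrist"); cv2.imwrite('pics/wrist4.png',cv2.resize(f["color"][180:380,200:450],None,fx=3,fy=3)); to([.529,.1767,.096],-55)
```

```text
turn [ 0.0003 -0.001   0.0009] shift(current tool) [-0.001   0.0007  0.0005] shift(target tool) [-0.001   0.0007  0.0005] yaw now -54.95
```

View pics/wrist4.png

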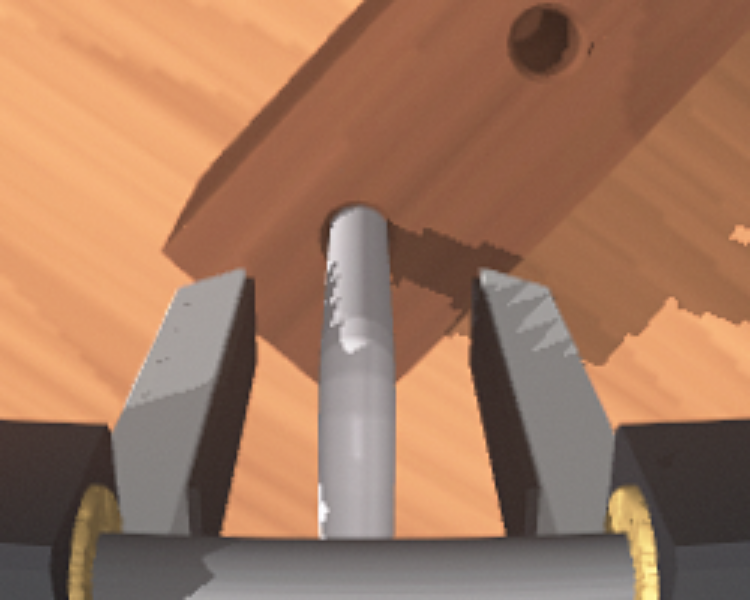

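move_arm([
  [0, 0, 0, -0.001, 0.001, 0, 0.65],
  [0, 0, 0, 0, 0, 0, 0.8],
  [0, 0, 0, 0, 0, 0, 1],
  [0, 0, 0, 0, 0, 0, 1],
  [0, 0, 0, 0, 0, 0, 1],
])

```text
clock: 6.1
eef_pos: [0.5286, 0.1766, 0.0965]
eef_rot: [2.787, -1.449, 0.001]
wrist_force: [0.2, 0.4, -0.5]
gripper_width: 0.0114
```

Run:
```python
from h import *
f=dict(np.load('pics/wrist.npz')); print(wray(f,(319.3,248.3),.06))
s=pose()[0];print(s['wrist_force'],s['ft_torque'],s['gripper_width']);to([.529,.1767,.096],-55)
```

```text
[[0.5385609  0.18271499 0.06      ]]
[ 0.21371739  0.42625515 -0.46393203] [0.02380011 0.04156638 0.01111951] 0.011350802004977432
turn [ 0.0004 -0.001   0.0009] shift(current tool) [ 0.0001 -0.0004  0.0005] shift(target tool) [ 0.0001 -0.0004  0.0005] yaw now -54.95
```

move_arm([
  [0, 0, 0, 0, 0, -0.01, 1],
  [0, 0, 0, 0, 0, -0.02, 1],
  [0, 0, 0, 0, 0, -0.02, 1],
  [0, 0, 0, 0, 0, -0.025, 1],
  [0, 0, 0, 0, 0, -0.025, 1],
  [0, 0, 0, 0, 0, -0.03, 1],
  [0, 0, 0, 0, 0, -0.03, 1],
  [0, 0, 0, 0, 0, -0.03, 1],
])

```text
clock: 7.1
eef_pos: [0.5262, 0.1766, 0.2936]
eef_rot: [2.784, -1.448, -0.007]
wrist_force: [0.4, 0.1, -0.0]
gripper_width: 0.0117
```

Run:
```python
from h import *
for n in("wrist","side"):
    f=save(n); cv2.imwrite(f'pics/{n}5.png',f["color"])
s=pose()[0];print(s['clock'],s['wrist_force'],s['ft_torque'],s['gripper_width']);to([.592,-.183,.275],-70)
```

```text
7.2 [-0.46329647 -0.11178301 -0.73882618] [-0.05524933 -0.08197205  0.03384753] 0.011461114935363132
turn [-0.0022 -0.0014  0.2627] shift(current tool) [0.3311 0.1547 0.0221] shift(target tool) [0.36   0.0633 0.0218] yaw now -54.95
```

View pics/wrist5.png

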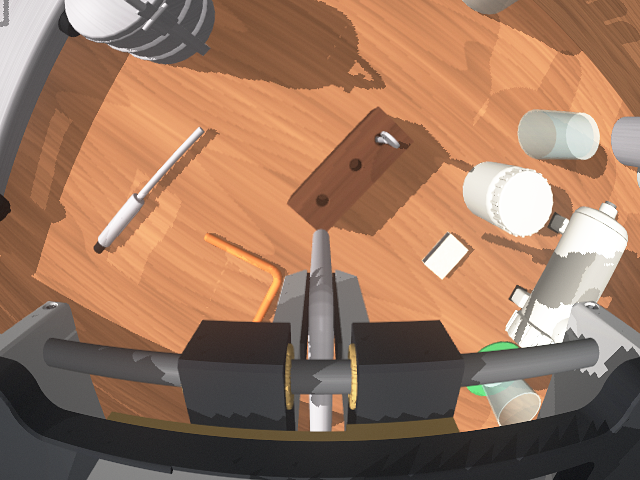

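View pics/side5.png

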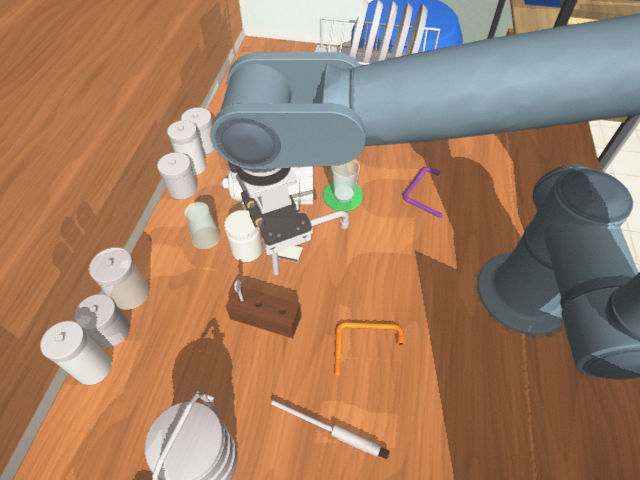

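Run:
```python
from h import *
to([.566,-.193,.285],-70)
```

```text
turn [-0.0022 -0.0014  0.2627] shift(current tool) [0.3244 0.1817 0.012 ] shift(target tool) [0.3605 0.0911 0.0118] yaw now -54.95
```

move_arm([
  [0, 0, 0, 0.025, 0.014, 0, 1],
  [0, 0, 0, 0.042, 0.024, 0, 1],
  [0, 0, 0, 0.042, 0.024, 0, 1],
  [0, 0, 0, 0.042, 0.024, 0, 1],
  [0, 0, 0, 0.042, 0.024, 0, 1],
  [0, 0, 0, 0.042, 0.024, 0, 1],
  [0, 0, 0, 0.042, 0.024, 0, 1],
  [0, 0, 0.1, 0.02, 0.01, 0, 1],
])

```text
clock: 8.2
eef_pos: [0.5575, -0.1699, 0.2856]
eef_rot: [2.711, -1.584, -0.02]
wrist_force: [0.0, 0.8, -0.7]
gripper_width: 0.0115
```

move_arm([
  [0, 0, 0.1, 0, 0, 0, 1],
  [0, 0, 0.06, 0, 0, 0, 1],
  [0, 0, 0, 0, 0, 0, 1],
])

```text
clock: 8.57
eef_pos: [0.5553, -0.1714, 0.2803]
eef_rot: [2.566, -1.806, -0.033]
wrist_force: [-0.7, -0.3, -0.5]
gripper_width: 0.0114
```

Run:
```python
from h import *
s=pose()[0];print(s['clock'],s['eef_pos'],s['qpos'].round(2));to([.566,-.193,.285],-70)
```

```text
8.575 [ 0.55525017 -0.17140117  0.280273  ] [-0.49  0.05  1.64 -0.    1.47  0.73]
turn [ 0.0147  0.0152 -0.0046] shift(current tool) [ 0.0239 -0.0028 -0.0051] shift(target tool) [ 0.024  -0.0027 -0.0047] yaw now -70.27
```

move_arm([
  [0.015, 0.015, 0, 0.024, -0.003, -0.005, 1],
  [0, 0, 0, 0, 0, 0, 1],
  [0, 0, 0, 0, 0, 0, 1],
])

```text
clock: 8.95
eef_pos: [0.5667, -0.1944, 0.284]
eef_rot: [-2.571, 1.805, 0.0]
wrist_force: [-0.1, 0.4, -1.4]
gripper_width: 0.0117
```

Run:
```python
from h import *
to([.566,-.193,.285],-70)
f=save("wrist");cv2.imwrite('pics/wrist6.png',f["color"]); cv2.imwrite('pics/wrist6c.png',cv2.resize(f["color"][150:320,240:420],None,fx=4,fy=3.5,interpolation=cv2.INTER_CUBIC))
```

```text
turn [-0.0002  0.0003 -0.0028] shift(current tool) [-0.0016  0.0002 -0.001 ] shift(target tool) [-0.0016  0.0002 -0.001 ] yaw now -70.16
```

View pics/wrist6.png

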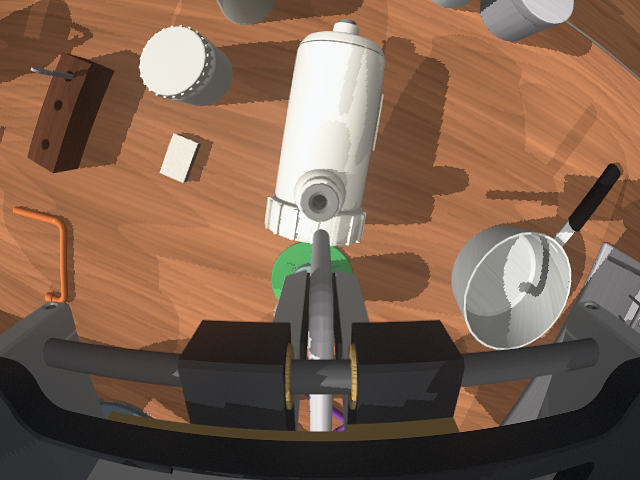

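View pics/wrist6c.png

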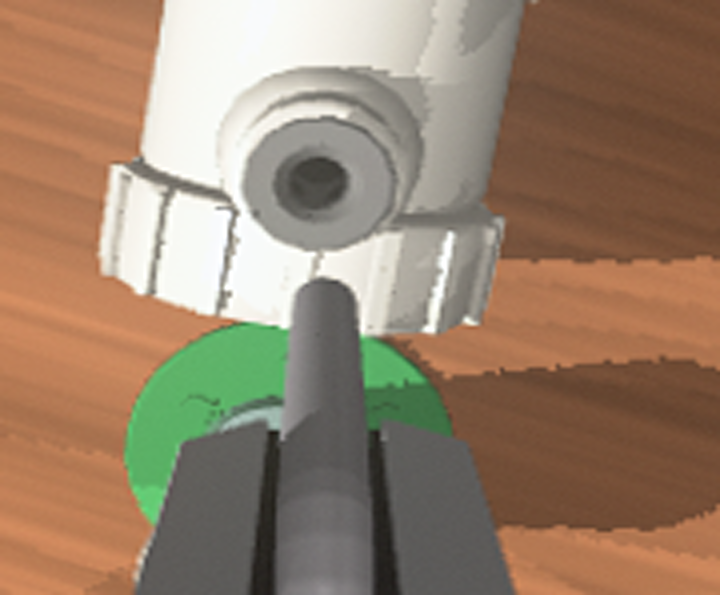

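Run:
```python
from h import *
f=dict(np.load('pics/wrist.npz'))
c=f["color"][170:245,285:355]; c=cv2.convertScaleAbs(c,alpha=1.4)
cv2.imwrite('pics/wrist6d.png',cv2.resize(c,None,fx=8,fy=8,interpolation=cv2.INTER_CUBIC))
```

```text
(no output)
```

View pics/wrist6d.png

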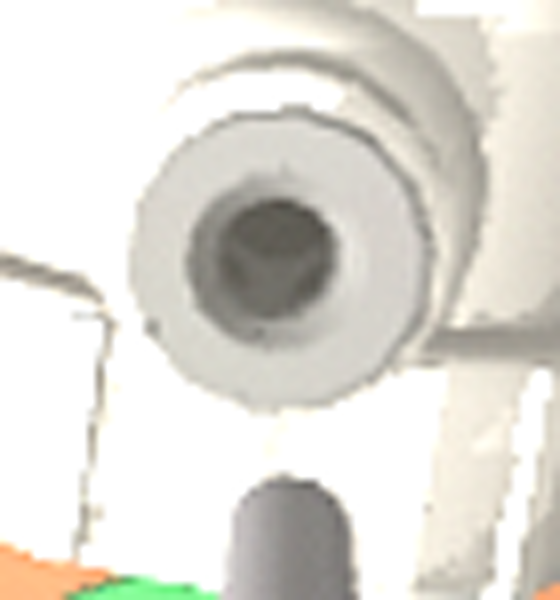

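Run:
```python
from h import *
f=dict(np.load('pics/wrist.npz')); s,p,R=pose()
port=wray(f,(320.0,202.25),.159)[0]; z0=p[2]-.0865
ft=wray(f,(321.5,229.4),z0)[0]
it=R.inv()
print('port',port,'in tool',it.apply(port-p).round(4)); t=it.apply(ft-p);t[1]+=.0051; print('foot tool',t.round(4)); print('d',(it.apply(port-p)-t).round(4))
# tumbler/trivet from top/side relative to port
T=dict(np.load('pics/top.npz'));S=dict(np.load('pics/side.npz'))
for g,a,b in((T,(368.3,195.5),(379.3,244.3)),(S,(292.1,156.4),(345.7,166.9))):
    A=ray(g,a,.159)[0];B=ray(g,b,.113)[0];d=(B-A)[:2];print(np.hypot(*d),np.degrees(np.arctan2(d[1],d[0])))
# stem tilt: column edges of stem and arm
```

```text
port [ 0.58929497 -0.18586535  0.159     ] in tool [-0.0004 -0.0241  0.1251]
foot tool [ 0.0008 -0.0052  0.0865]
d [-0.0012 -0.0189  0.0386]
0.13331122620985905 -165.50541509280777
0.1325144894316386 -164.84303685778931
```

Run:
```python
from h import *
to([.5841,-.1864,.27],-75)
```

```text
turn [-0.0003  0.      0.0845] shift(current tool) [-0.0016 -0.0191  0.0141] shift(target tool) [-0.0032 -0.0189  0.0141] yaw now -70.16
```

move_arm([
  [0, 0, 0.085, -0.002, -0.019, 0.014, 1],
  [0, 0, 0, 0, 0, 0, 1],
  [0, 0, 0, 0, 0, 0, 1],
])

```text
clock: 9.38
eef_pos: [0.584, -0.1859, 0.2709]
eef_rot: [-2.492, 1.913, -0.002]
wrist_force: [0.4, 0.1, -0.7]
gripper_width: 0.0114
```

Run:
```python
from h import *
to([.5841,-.1864,.27],-75)
f=save("wrist"); c=cv2.convertScaleAbs(f["color"][180:300,260:380],alpha=1.3)
cv2.imwrite('pics/wrist7.png',cv2.resize(c,None,fx=5,fy=5,interpolation=cv2.INTER_CUBIC))
f=save("side"); cv2.imwrite('pics/side7.png',cv2.resize(f["color"][70:230,210:390],None,fx=4,fy=3.7,interpolation=cv2.INTER_CUBIC))
f=save("top"); cv2.imwrite('pics/top7.png',cv2.resize(f["color"][150:290,290:440],None,fx=4,fy=4,interpolation=cv2.INTER_CUBIC))
```

```text
turn [-0.0008 -0.0009 -0.0001] shift(current tool) [0.0005 0.0001 0.0009] shift(target tool) [0.0005 0.0001 0.0009] yaw now -75.0
```

View pics/wrist7.png

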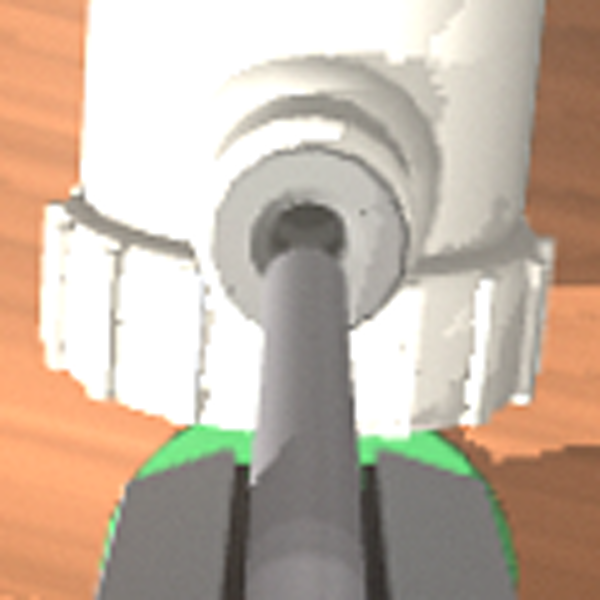

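View pics/side7.png

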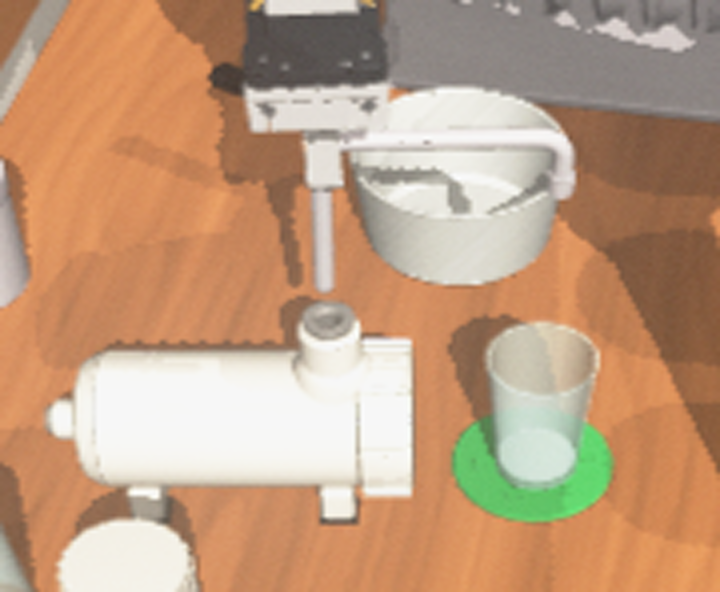

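View pics/top7.png

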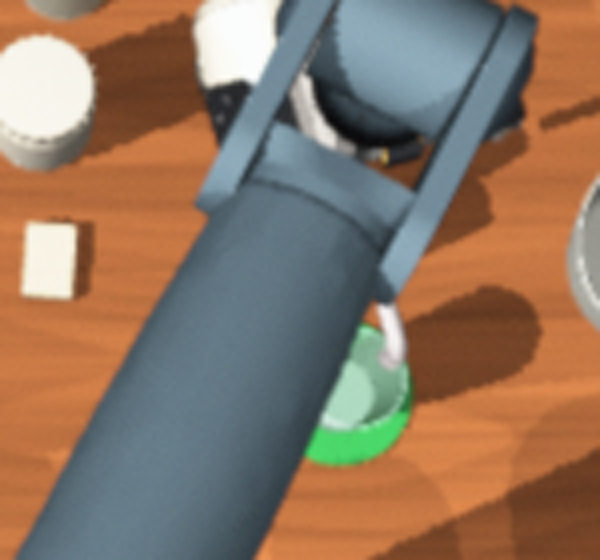

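Run:
```python
from h import *
f=dict(np.load('pics/wrist.npz')); s,p,R=pose(); it=R.inv()
port=wray(f,(322.4,227.5),.159)[0]; z0=p[2]-.0865
ft=wray(f,(320.4,230),z0)[0]
t=it.apply(ft-p);t[1]+=.0051
print('port',port,it.apply(port-p).round(4),'foot',t.round(4),'d',(it.apply(port-p)-t).round(4))
# radial dark/edge fit of disc: saturation-based ring
S=dict(np.load('pics/side.npz'));T=dict(np.load('pics/top.npz'))
# side: foot px, port px, outlet bottom px
foot=ray(S,(210+322/4,70+288/3.7),z0)[0]; pt=ray(S,(210+329/4,70+321/3.7),.159)[0]; print('side foot-port',(it.apply(pt-foot)).round(4))
o=ray(S,(210+564/4,70+195/3.7),z0+.075)[0]; stem=ray(S,(210+323/4,70+215/3.7),z0+.065)[0]
print('side arm dir',np.degrees(np.arctan2(*(o-foot)[[1,0]])),np.hypot(*(o-foot)[:2]), 'lean', stem-foot)
rim=ray(S,(210+543/4,70+358/3.7),.113)[0]; print('outlet+d - rim',o+(pt-foot)-rim)
```

```text
port [ 0.59007329 -0.18601067  0.159     ] [ 0.0015 -0.0058  0.1118] foot [-0.0001 -0.0048  0.0865] d [ 0.0016 -0.001   0.0253]
side foot-port [-0.004   0.0027  0.0253]
side arm dir -169.39489304541542 0.14016005881598176 lean [-0.00555558  0.00547315  0.065     ]
outlet+d - rim [-0.01044092  0.01051382  0.121     ]
```

Run:
```python
from h import *
S=dict(np.load('pics/side.npz'));c=S["color"][115:170,270:315]
cv2.imwrite('pics/side7z.png',cv2.resize(c,None,fx=10,fy=10,interpolation=cv2.INTER_CUBIC))
```

```text
(no output)
```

View pics/side7z.png

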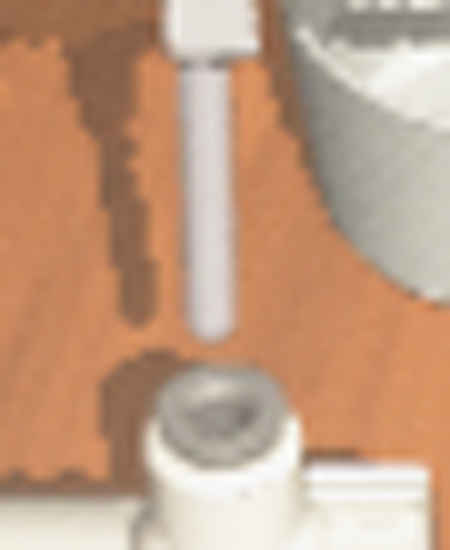

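Run:
```python
from h import *
S=dict(np.load('pics/side.npz'));
pt=ray(S,(270+22.1,115+41.5),.159)[0]; print(pt)
for z in (.159,.1845,.188,.25): print(z,proj(S,[pt[0],pt[1],z])[0]-[270,115])
print(proj(S,[.590,-.186,.159])[0]-[270,115])
```

```text
[ 0.58387255 -0.18119017  0.159     ]
0.159 [22.1 41.5]
0.1845 [21.52789693 33.58717962]
0.188 [21.44766497 32.47748246]
0.25 [19.95318355 11.80714582]
[20.06957568 39.81345937]
```

Run:
```python
from h import *
S=dict(np.load('pics/side.npz'))
g=S["color"]; c=g[90:135,280:360]
cv2.imwrite('pics/side7a.png',cv2.resize(c,None,fx=10,fy=10,interpolation=cv2.INTER_CUBIC))
base=np.array([.589,-.186,.1845])
for pitch in(-2,0,2):
  a=np.radians(-165);d=np.array([np.cos(a)*np.cos(np.radians(pitch)),np.sin(a)*np.cos(np.radians(pitch)),-np.sin(np.radians(pitch))])
  P=[base+[0,0,.115]+d*x for x in(.03,.05,.07,.09,.11)]
  print(pitch,(proj(S,P)-[280,90]).round(2).tolist())
```

```text
-2 [[20.59, 16.07], [29.73, 15.36], [38.87, 14.66], [48.0, 13.95], [57.12, 13.24]]
0 [[20.61, 16.47], [29.77, 16.02], [38.9, 15.58], [48.01, 15.14], [57.1, 14.7]]
2 [[20.62, 16.86], [29.77, 16.68], [38.88, 16.5], [47.97, 16.33], [57.03, 16.15]]
```

View pics/side7a.png

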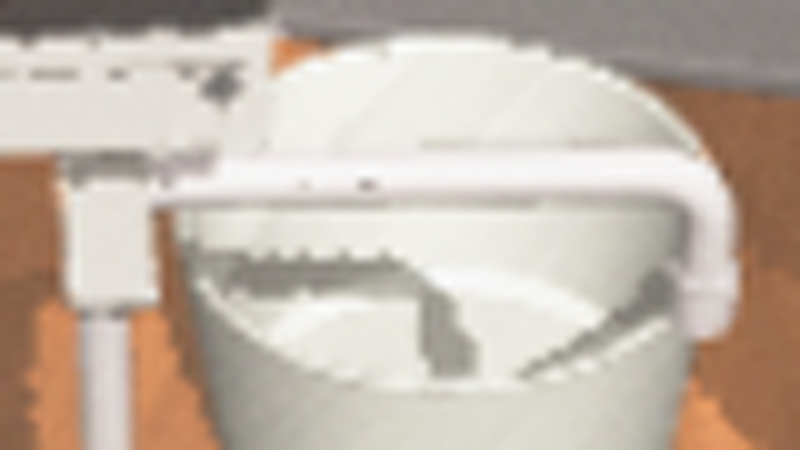

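The side view shows the held spout drooping about 2° (arm slope and stem lean agree). I'll level it and re-centre.

move_arm([
  [-0.035, 0, 0, 0.0015, -0.003, 0, 1],
  [0, 0, 0, 0, 0, 0, 1],
  [0, 0, 0, 0, 0, 0, 1],
])

```text
clock: 9.9
eef_pos: [0.5875, -0.1871, 0.2715]
eef_rot: [2.468, -1.896, -0.032]
wrist_force: [-0.5, -0.7, -1.5]
gripper_width: 0.0114
```

Run:
```python
from h import *
s,p,R=pose(); print(s['clock'],p,R.as_matrix().round(4).tolist(),s['wrist_force'])
f=save("wrist"); c=cv2.convertScaleAbs(f["color"][195:270,285:360],alpha=1.3)
cv2.imwrite('pics/wrist8.png',cv2.resize(c,None,fx=8,fy=8,interpolation=cv2.INTER_CUBIC))
f=save("side"); cv2.imwrite('pics/side8.png',cv2.resize(f["color"][90:170,270:360],None,fx=8,fy=7.5,interpolation=cv2.INTER_CUBIC))
```

```text
9.9 [ 0.58749347 -0.18712036  0.27153744] [[0.2579, -0.9656, -0.0342], [-0.9662, -0.2577, -0.0108], [0.0016, 0.0358, -0.9994]] [-0.48054336 -0.66431702 -1.54430866]
```

View pics/wrist8.png

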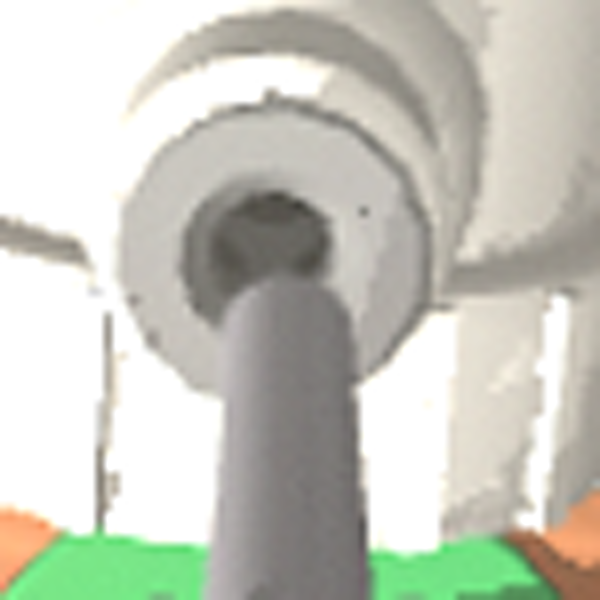

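View pics/side8.png

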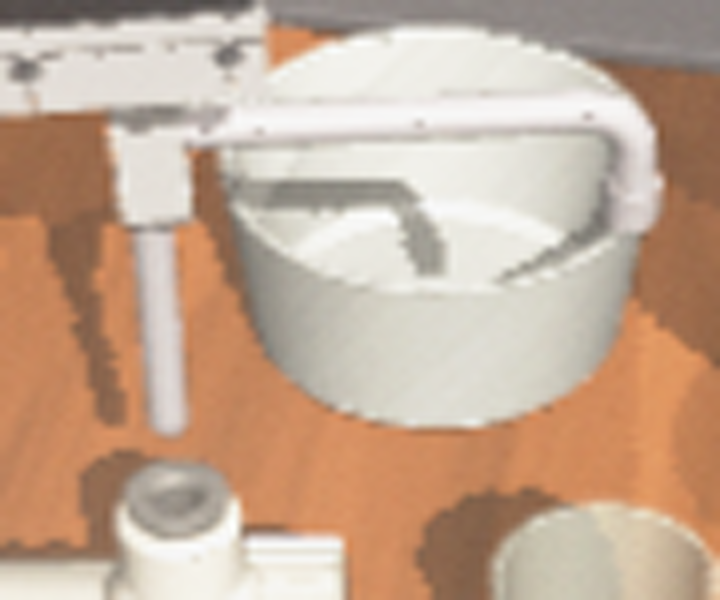

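Run:
```python
from h import *
f=dict(np.load('pics/wrist.npz')); s,p,R=pose()
y=np.radians(-75);X=np.array([np.cos(y),np.sin(y)]);Y=np.array([X[1],-X[0]])
print(Y)
port=wray(f,(319.25,226),.159)[0]; z0=p[2]-.0865
ft=wray(f,(321.,229.1),z0)[0]; 
d=(port-ft)[:2]; print(port,'dx',d@X,'dy',d@Y-.0051, 'z0',z0)
```

```text
[-0.96592583 -0.25881905]
[ 0.59001099 -0.18565542  0.159     ] dx -0.0013349355696511145 dy -0.00040666439591421043 z0 0.18502221055210513
```

move_arm([
  [0, 0, 0, -0.0013, 0.0003, 0, 1],
  [0, 0, 0, 0, -0.0003, 0.008, 1],
  [0, 0, 0, 0, -0.0003, 0.008, 1],
  [0, 0, 0, 0, -0.0002, 0.006, 1],
  [0, 0, 0, 0, 0, 0, 1],
])

```text
clock: 10.62
eef_pos: [0.5861, -0.1857, 0.247]
eef_rot: [2.468, -1.896, -0.034]
wrist_force: [-0.4, -0.5, 0.3]
gripper_width: 0.0116
```

Run:
```python
from h import *
s,p,R=pose(); print(s['clock'],p,R.as_matrix()[2].round(4).tolist(),s['wrist_force'],s['ft_torque'])
f=save("wrist"); c=cv2.convertScaleAbs(f["color"][195:270,285:360],alpha=1.3)
cv2.imwrite('pics/wrist9.png',cv2.resize(c,None,fx=8,fy=8,interpolation=cv2.INTER_CUBIC))
f=save("side"); cv2.imwrite('pics/side9.png',cv2.resize(f["color"][110:170,265:325],None,fx=10,fy=10,interpolation=cv2.INTER_CUBIC))
```

```text
10.625 [ 0.58605271 -0.18567597  0.24703829] [0.0005, 0.037, -0.9993] [-0.396832   -0.54561619  0.34758667] [ 0.07539237 -0.07431282 -0.03619088]
```

View pics/wrist9.png

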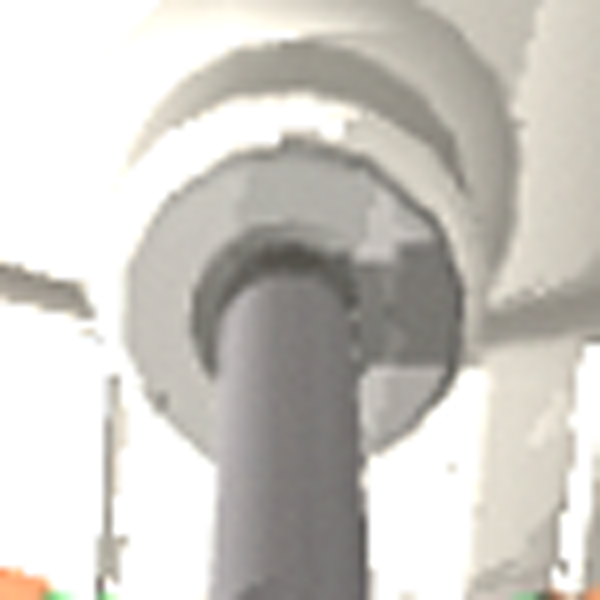

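View pics/side9.png

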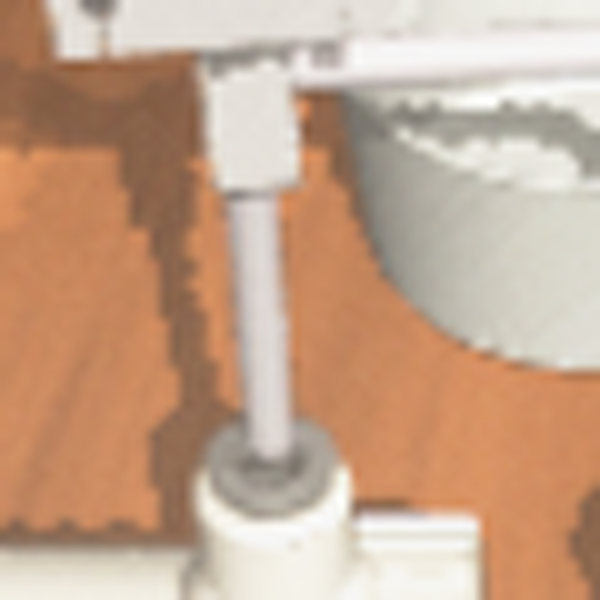

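move_arm([
  [0, 0, 0, 0.0005, -0.0002, 0.004, 1],
  [0, 0, 0, 0, -0.0001, 0.003, 1],
  [0, 0, 0, 0, 0, 0, 1],
])

```text
clock: 11.1
eef_pos: [0.5869, -0.1865, 0.2411]
eef_rot: [2.468, -1.896, -0.031]
wrist_force: [0.1, -0.4, -1.2]
gripper_width: 0.0115
```

```bash
cat > st.py <<'E'
from h import *
s,p,R=pose(); w=np.r_[s['wrist_force'],0]
X=R.apply([1,0,0]);Y=R.apply([0,1,0])
print(s['clock'],p.round(4),'depth mm',((.159-(p[2]-.0865))*1e3).round(1),R.as_matrix()[2].round(4).tolist(),'F',s['wrist_force'].round(2),'Fx_tool %.2f Fy_tool %.2f'%(w[:3]@X,w[:3]@Y),'T(tool)',R.inv().apply(s['ft_torque']).round(3),s['gripper_width'].round(4))
E
python3 st.py
```

```text
Traceback (most recent call last):
  File "st.py", line 4, in <module>
    print(s['clock'],p.round(4),'depth mm',((.159-(p[2]-.0865))*1e3).round(1),R.as_matrix()[2].round(4).tolist(),'F',s['wrist_force'].round(2),'Fx_tool %.2f Fy_tool %.2f'%(w[:3]@X,w[:3]@Y),'T(tool)',R.inv().apply(s['ft_torque']).round(3),s['gripper_width'].round(4))
                                                                                                                                                                                                                                              ^^^^^^^^^^^^^^^^^^^^^^^^
AttributeError: 'float' object has no attribute 'round'
```

move_arm([
  [0, 0, 0, 0, -0.0001, 0.003, 1],
  [0, 0, 0, 0, 0, 0, 1],
  [0, 0, 0, 0, 0, 0, 1],
])

```text
clock: 11.48
eef_pos: [0.5868, -0.1864, 0.238]
eef_rot: [2.468, -1.896, -0.032]
wrist_force: [-0.2, -0.2, -1.7]
gripper_width: 0.0114
```

```bash
sed -i "s/,s\['gripper_width'\].round(4))/)/" st.py; python3 st.py
```

```text
11.475 [ 0.5868 -0.1864  0.238 ] depth mm 7.5 [0.0016, 0.0355, -0.9994] F [-0.16 -0.23 -1.66] Fx_tool 0.18 Fy_tool 0.15 T(tool) [ 0.017 -0.108  0.002]
```

move_arm([
  [0, 0, 0, 0, -0.0001, 0.003, 1],
  [0, 0, 0, 0, -0.0001, 0.003, 1],
  [0, 0, 0, 0, 0, 0, 1],
])

```text
clock: 11.85
eef_pos: [0.5867, -0.1864, 0.2315]
eef_rot: [2.468, -1.896, -0.032]
wrist_force: [-0.1, 0.7, -1.1]
gripper_width: 0.0114
```

```bash
python3 st.py
python3 - <<'E'
from h import *
f=save("side"); cv2.imwrite('pics/side10.png',cv2.resize(f["color"][90:190,260:370],None,fx=6,fy=6,interpolation=cv2.INTER_CUBIC))
E
```

```text
11.85 [ 0.5867 -0.1864  0.2315] depth mm 14.0 [0.0016, 0.0356, -0.9994] F [-0.13  0.74 -1.07] Fx_tool -0.75 Fy_tool -0.11 T(tool) [ 0.015 -0.062  0.004]
```

View pics/side10.png

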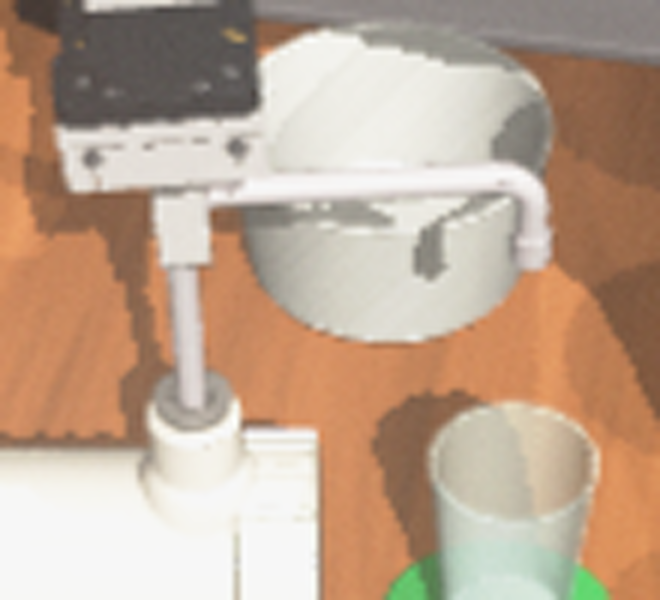

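move_arm([
  [0, 0, 0, 0, -0.0001, 0.0015, 1],
  [0, 0, 0, 0, 0, 0.0015, 1],
  [0, 0, 0, 0, 0, 0, 1],
])

```text
clock: 12.28
eef_pos: [0.5866, -0.1862, 0.2287]
eef_rot: [2.468, -1.896, -0.032]
wrist_force: [0.5, 0.9, -0.7]
gripper_width: 0.0117
```

```bash
python3 st.py
```

```text
12.275 [ 0.5866 -0.1862  0.2287] depth mm 16.8 [0.0012, 0.0357, -0.9994] F [ 0.48  0.9  -0.65] Fx_tool -0.74 Fy_tool -0.72 T(tool) [-0.087 -0.265  0.015]
```

move_arm([
  [0, 0, 0, 0, -0.0001, 0.0015, 1],
  [0, 0, 0, 0, 0, 0.0015, 1],
  [0, 0, 0, 0, 0, 0, 1],
])

```text
clock: 12.65
eef_pos: [0.587, -0.1863, 0.2271]
eef_rot: [2.468, -1.896, -0.031]
wrist_force: [-1.4, -0.5, 0.1]
gripper_width: 0.0116
```

```bash
python3 st.py
```

```text
12.65 [ 0.587  -0.1863  0.2271] depth mm 18.4 [0.0019, 0.0348, -0.9994] F [-1.39 -0.46  0.1 ] Fx_tool 0.09 Fy_tool 1.46 T(tool) [-0.274 -0.345  0.029]
```

move_arm([
  [0, 0, 0, 0, 0, 0, 1],
])

```text
clock: 12.78
eef_pos: [0.5869, -0.1863, 0.2271]
eef_rot: [2.468, -1.896, -0.031]
wrist_force: [-0.7, 0.9, 1.3]
gripper_width: 0.0113
```

```bash
python3 st.py
```

```text
12.775 [ 0.5869 -0.1863  0.2271] depth mm 18.4 [0.0019, 0.0349, -0.9994] F [-0.68  0.88  1.27] Fx_tool -1.02 Fy_tool 0.47 T(tool) [-0.203 -0.385  0.081]
```

move_arm([
  [0, 0, 0, 0, -0.0001, 0.002, 1],
  [0, 0, 0, 0, 0, 0, 1],
])

```text
clock: 13.02
eef_pos: [0.587, -0.1863, 0.2253]
eef_rot: [2.468, -1.896, -0.03]
wrist_force: [-0.8, -0.0, -2.2]
gripper_width: 0.0117
```

```bash
python3 st.py
```

```text
13.025 [ 0.587  -0.1863  0.2253] depth mm 20.2 [0.0022, 0.0348, -0.9994] F [-0.76 -0.04 -2.18] Fx_tool -0.16 Fy_tool 0.67 T(tool) [-0.101 -0.176 -0.037]
```

```bash
python3 - <<'E'
from h import *
f=save("side"); cv2.imwrite('pics/side11.png',cv2.resize(f["color"][90:190,260:370],None,fx=6,fy=6,interpolation=cv2.INTER_CUBIC))
f=save("wrist"); c=cv2.convertScaleAbs(f["color"][180:440,240:400],alpha=1.2)
cv2.imwrite('pics/wrist11.png',cv2.resize(c,None,fx=3,fy=2.3,interpolation=cv2.INTER_CUBIC))
E
python3 st.py
```

```text
13.125 [ 0.587  -0.1863  0.2252] depth mm 20.3 [0.002, 0.0349, -0.9994] F [-0.76  1.15 -0.9 ] Fx_tool -1.31 Fy_tool 0.41 T(tool) [-0.148 -0.234 -0.032]
```

View pics/side11.png

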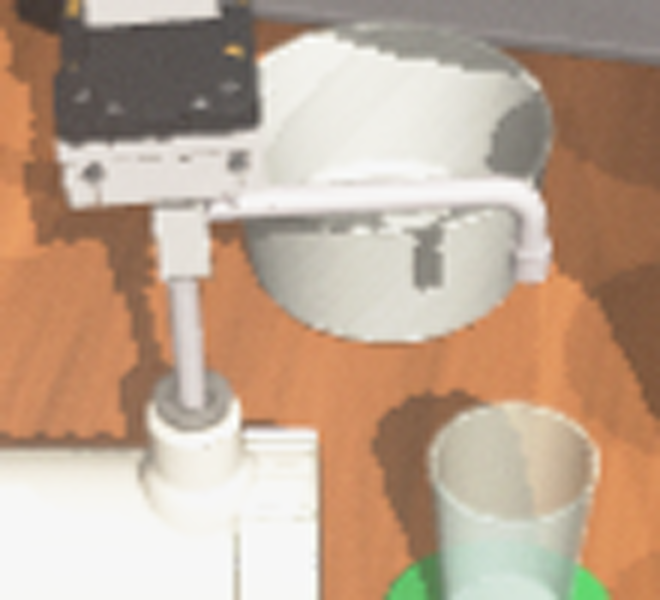

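View pics/wrist11.png

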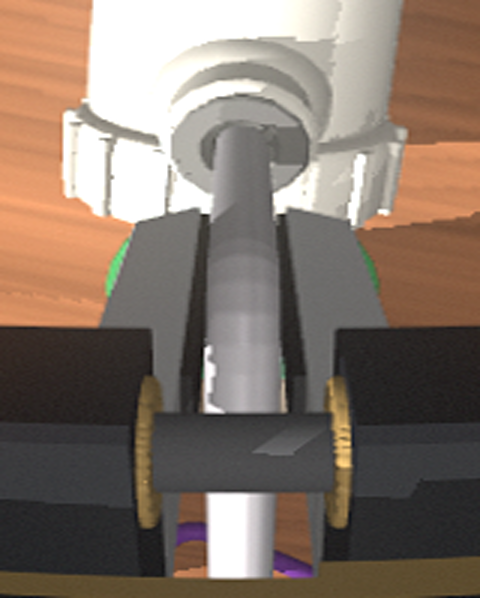

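move_arm([
  [0, 0, 0, 0, -0.0001, 0.002, 1],
])

```text
clock: 13.25
eef_pos: [0.5872, -0.1864, 0.2238]
eef_rot: [2.468, -1.896, -0.03]
wrist_force: [-2.4, 1.4, 5.4]
gripper_width: 0.0115
```

```bash
python3 st.py
```

```text
13.25 [ 0.5872 -0.1864  0.2238] depth mm 21.7 [0.0024, 0.0345, -0.9994] F [-2.38  1.45  5.35] Fx_tool -2.00 Fy_tool 2.11 T(tool) [-0.362 -0.486 -0.061]
```

move_arm([
  [0, 0, 0, 0, -0.0001, 0.002, 1],
])

```text
clock: 13.38
eef_pos: [0.5873, -0.1864, 0.2222]
eef_rot: [2.468, -1.896, -0.029]
wrist_force: [-2.7, 1.4, 4.1]
gripper_width: 0.0117
```

```bash
python3 st.py
```

```text
13.375 [ 0.5873 -0.1864  0.2222] depth mm 23.3 [0.0026, 0.0343, -0.9994] F [-2.69  1.43  4.14] Fx_tool -2.06 Fy_tool 2.37 T(tool) [-0.431 -0.574  0.014]
```

move_arm([
  [0, 0, 0, 0, -0.0001, 0.002, 1],
])

```text
clock: 13.5
eef_pos: [0.5873, -0.1864, 0.2206]
eef_rot: [2.468, -1.896, -0.029]
wrist_force: [-3.0, 1.9, 3.1]
gripper_width: 0.0116
```

```bash
python3 st.py
```

```text
13.5 [ 0.5873 -0.1864  0.2206] depth mm 24.9 [0.0027, 0.0343, -0.9994] F [-3.    1.93  3.08] Fx_tool -2.63 Fy_tool 2.50 T(tool) [-0.538 -0.493  0.053]
```

move_arm([
  [0, 0, 0, -0.0005, 0.0005, 0.002, 1],
])

```text
clock: 13.62
eef_pos: [0.5869, -0.1863, 0.2187]
eef_rot: [2.468, -1.896, -0.028]
wrist_force: [-0.9, 0.8, 2.8]
gripper_width: 0.011
```

```bash
python3 st.py
```

```text
13.625 [ 0.5869 -0.1863  0.2187] depth mm 26.8 [0.0035, 0.0336, -0.9994] F [-0.91  0.78  2.78] Fx_tool -0.98 Fy_tool 0.78 T(tool) [-0.25  -0.231  0.031]
```

move_arm([
  [0, 0, 0, -0.0005, 0.0005, 0.002, 1],
])

```text
clock: 13.75
eef_pos: [0.5866, -0.1861, 0.2169]
eef_rot: [2.469, -1.896, -0.025]
wrist_force: [-0.5, 0.6, 3.3]
gripper_width: 0.0115
```

```bash
python3 st.py
```

```text
13.75 [ 0.5866 -0.1861  0.2169] depth mm 28.6 [0.0045, 0.0325, -0.9995] F [-0.5   0.61  3.26] Fx_tool -0.70 Fy_tool 0.43 T(tool) [-0.068 -0.144  0.011]
```

move_arm([
  [0, 0, 0, -0.0003, 0.0002, 0.0015, 1],
])

```text
clock: 13.88
eef_pos: [0.5865, -0.1861, 0.2153]
eef_rot: [2.469, -1.897, -0.024]
wrist_force: [-1.1, 0.2, 4.0]
gripper_width: 0.0114
```

```bash
python3 st.py
```

```text
13.875 [ 0.5865 -0.1861  0.2153] depth mm 30.2 [0.0052, 0.0318, -0.9995] F [-1.11  0.19  4.  ] Fx_tool -0.44 Fy_tool 1.15 T(tool) [-0.107 -0.135 -0.019]
```

move_arm([
  [0, 0, 0, -0.0001, 0, 0.001, 1],
])

```text
clock: 14.0
eef_pos: [0.5865, -0.1861, 0.2143]
eef_rot: [2.469, -1.897, -0.023]
wrist_force: [-0.3, 1.0, 3.5]
gripper_width: 0.0117
```

move_arm([
  [0, 0, 0, 0, 0, 0.001, 1],
])

```text
clock: 14.12
eef_pos: [0.5865, -0.1861, 0.2132]
eef_rot: [2.469, -1.897, -0.023]
wrist_force: [-0.3, 0.8, 2.8]
gripper_width: 0.0116
```

move_arm([
  [0, 0, 0, 0, 0, 0.001, 1],
])

```text
clock: 14.25
eef_pos: [0.5865, -0.1861, 0.2121]
eef_rot: [2.469, -1.897, -0.023]
wrist_force: [-0.9, -0.2, 3.2]
gripper_width: 0.0112
```

```bash
python3 st.py
```

```text
14.25 [ 0.5865 -0.1861  0.2121] depth mm 33.4 [0.0055, 0.0315, -0.9995] F [-0.94 -0.19  3.24] Fx_tool -0.04 Fy_tool 1.06 T(tool) [-0.16  -0.208  0.028]
```

move_arm([
  [0, 0, 0, 0, 0, 0.001, 1],
])

```text
clock: 14.38
eef_pos: [0.5865, -0.1861, 0.211]
eef_rot: [2.469, -1.897, -0.023]
wrist_force: [-1.5, 0.5, 4.7]
gripper_width: 0.0115
```

move_arm([
  [0, 0, 0, 0, 0, 0.001, 1],
])

```text
clock: 14.5
eef_pos: [0.5865, -0.1861, 0.2099]
eef_rot: [2.469, -1.897, -0.023]
wrist_force: [-1.0, 1.7, 3.0]
gripper_width: 0.0114
```

move_arm([
  [0, 0, 0, 0, 0, 0.001, 1],
])

```text
clock: 14.62
eef_pos: [0.5865, -0.1861, 0.2089]
eef_rot: [2.469, -1.897, -0.023]
wrist_force: [-0.4, 0.8, 2.6]
gripper_width: 0.0113
```

```bash
python3 st.py
```

```text
14.625 [ 0.5865 -0.1861  0.2089] depth mm 36.6 [0.0055, 0.0313, -0.9995] F [-0.43  0.76  2.63] Fx_tool -0.83 Fy_tool 0.30 T(tool) [-0.086 -0.167  0.026]
```

move_arm([
  [0, 0, 0, 0, 0, 0.001, 1],
])

```text
clock: 14.75
eef_pos: [0.5865, -0.1862, 0.2078]
eef_rot: [2.469, -1.897, -0.023]
wrist_force: [-1.3, 0.5, 1.7]
gripper_width: 0.0115
```

move_arm([
  [0, 0, 0, 0, 0, 0.001, 1],
])

```text
clock: 14.88
eef_pos: [0.5866, -0.1862, 0.2072]
eef_rot: [2.469, -1.897, -0.022]
wrist_force: [-2.3, 1.0, 7.1]
gripper_width: 0.0113
```

move_arm([
  [0, 0, 0, 0, 0, 0.001, 1],
])

```text
clock: 15.0
eef_pos: [0.5867, -0.1863, 0.2071]
eef_rot: [2.469, -1.897, -0.022]
wrist_force: [-2.5, 1.2, 8.8]
gripper_width: 0.0112
```

```bash
python3 st.py
```

```text
15.0 [ 0.5867 -0.1863  0.2071] depth mm 38.4 [0.006, 0.0306, -0.9995] F [-2.49  1.19  8.82] Fx_tool -1.74 Fy_tool 2.36 T(tool) [-0.454 -0.502  0.036]
```

move_arm([
  [0, 0, 0, -0.0002, 0.0003, 0.0013, 1],
])

```text
clock: 15.12
eef_pos: [0.5867, -0.1863, 0.2071]
eef_rot: [2.469, -1.897, -0.02]
wrist_force: [-1.7, 1.3, 9.2]
gripper_width: 0.0115
```

```bash
python3 st.py
python3 - <<'E'
from h import *
f=save("side"); cv2.imwrite('pics/side12.png',cv2.resize(f["color"][80:200,240:370],None,fx=5.5,fy=5,interpolation=cv2.INTER_CUBIC))
f=save("top"); cv2.imwrite('pics/top12.png',cv2.resize(f["color"][170:290,320:440],None,fx=5,fy=5,interpolation=cv2.INTER_CUBIC))
f=save("wrist"); c=cv2.convertScaleAbs(f["color"][180:440,240:400],alpha=1.2)
cv2.imwrite('pics/wrist12.png',cv2.resize(c,None,fx=3,fy=2.3,interpolation=cv2.INTER_CUBIC))
E
python3 st.py
```

```text
15.125 [ 0.5867 -0.1863  0.2071] depth mm 38.4 [0.0066, 0.0298, -0.9995] F [-1.72  1.34  9.17] Fx_tool -1.68 Fy_tool 1.59 T(tool) [-0.42  -0.523  0.028]
15.275 [ 0.5866 -0.1862  0.2071] depth mm 38.4 [0.0066, 0.0298, -0.9995] F [-1.59  0.97  8.19] Fx_tool -1.29 Fy_tool 1.53 T(tool) [-0.36 -0.48 -0.02]
```

View pics/side12.png

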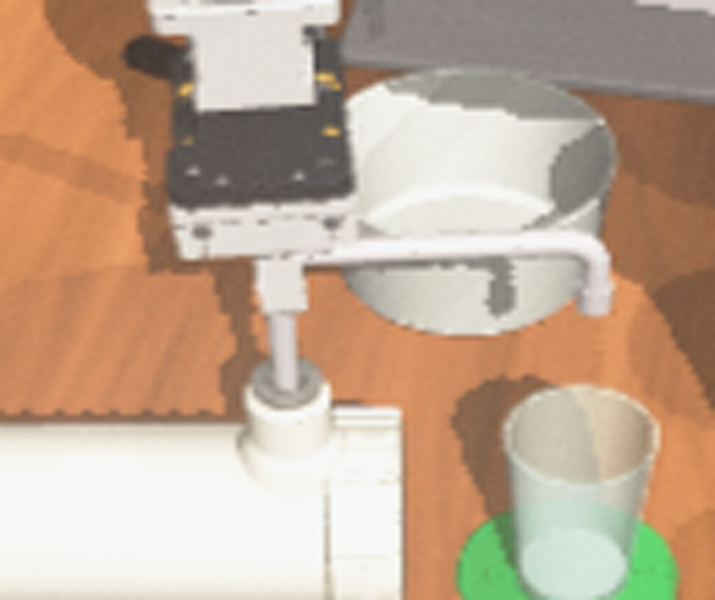

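View pics/top12.png

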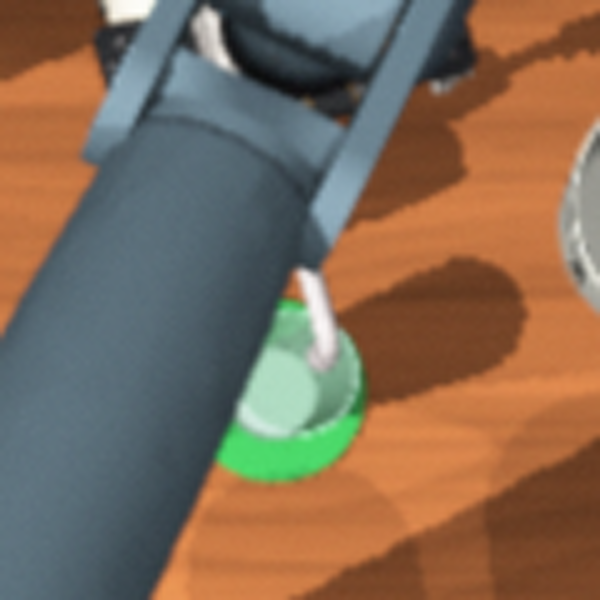

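View pics/wrist12.png

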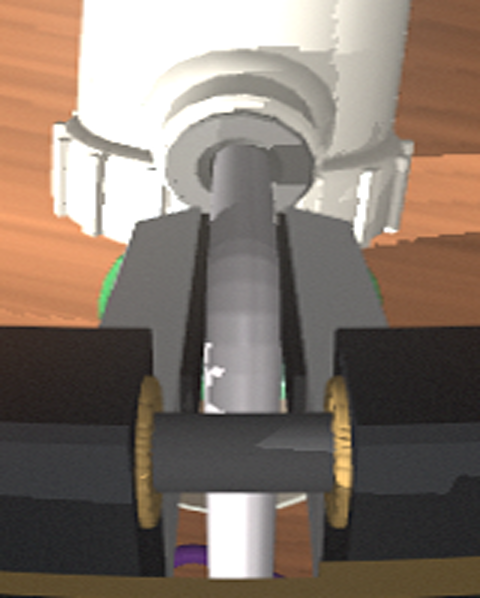

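move_arm([
  [0, 0, 0, -0.0003, 0.0004, 0.0015, 1],
])

```text
clock: 15.4
eef_pos: [0.5866, -0.1862, 0.2071]
eef_rot: [2.47, -1.897, -0.018]
wrist_force: [-1.6, 1.5, 9.9]
gripper_width: 0.0114
```

```bash
python3 st.py
python3 - <<'E'
from h import *
T=dict(np.load('pics/top.npz'))
print('outlet',ray(T,(320+322/5,170+362/5),.196)[0],'rim',ray(T,(379.3,244.3),.113)[0])
s,p,R=pose(); a=np.radians(-165); print('kin outlet',np.array([.590,-.186])+.135*np.array([np.cos(a),np.sin(a)]))
E
```

```text
15.4 [ 0.5866 -0.1862  0.2071] depth mm 38.4 [0.0076, 0.0287, -0.9996] F [-1.56  1.47  9.85] Fx_tool -1.75 Fy_tool 1.41 T(tool) [-0.438 -0.497 -0.015]
outlet [ 0.45516507 -0.22211863  0.196     ] rim [ 0.46010234 -0.22006781  0.113     ]
kin outlet [ 0.45960001 -0.22094057]
```

move_arm([
  [0, 0, 0, 0, 0, 0, 0.6],
  [0, 0, 0, 0, 0, 0, 0.2],
  [0, 0, 0, 0, 0, 0, 0],
  [0, 0, 0, 0, 0, 0, -0.2],
  [0, 0, 0, 0, 0, 0, -0.2],
])

```text
clock: 16.02
eef_pos: [0.5857, -0.186, 0.2044]
eef_rot: [2.469, -1.897, -0.022]
wrist_force: [0.2, 0.4, 0.0]
gripper_width: 0.0545
```

```bash
python3 st.py
python3 - <<'E'
from h import *
f=save("wrist"); c=cv2.convertScaleAbs(f["color"][150:440,180:460],alpha=1.2)
cv2.imwrite('pics/wrist13.png',cv2.resize(c,None,fx=2.5,fy=2,interpolation=cv2.INTER_CUBIC))
E
```

```text
16.025 [ 0.5857 -0.186   0.2044] depth mm 41.1 [0.0058, 0.0309, -0.9995] F [0.21 0.39 0.01] Fx_tool -0.32 Fy_tool -0.30 T(tool) [ 0.01  -0.02   0.033]
```

View pics/wrist13.png

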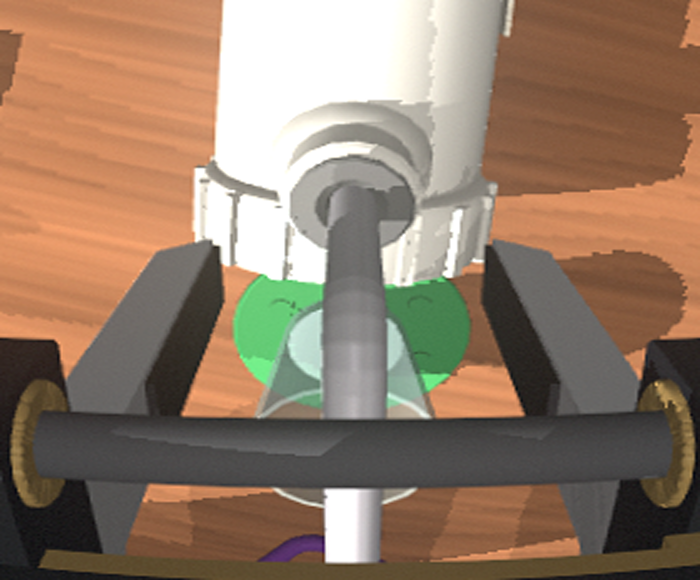

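move_arm([
  [0, 0, 0, 0, 0.0005, -0.015, -0.2],
  [0, 0, 0, 0, 0.001, -0.03, -0.2],
  [0, 0, 0, 0, 0.001, -0.04, -0.2],
  [0, 0, 0, 0, 0.001, -0.04, -0.2],
  [0, 0, 0, 0, -0.03, -0.02, -0.2],
  [0, 0, 0, 0, -0.04, 0, -0.2],
  [0, 0, 0, 0, 0, 0, -0.2],
  [0, 0, 0, 0, 0, 0, -0.2],
])

```text
clock: 17.08
eef_pos: [0.656, -0.167, 0.3619]
eef_rot: [2.47, -1.899, -0.007]
wrist_force: [0.4, -0.3, -0.5]
gripper_width: 0.0563
```

```bash
python3 st.py
python3 - <<'E'
from h import *
f=save("wrist"); cv2.imwrite('pics/wrist14.png',f["color"])
f=save("side"); cv2.imwrite('pics/side14.png',f["color"]); cv2.imwrite('pics/side14c.png',cv2.resize(f["color"][100:220,240:370],None,fx=5.5,fy=5,interpolation=cv2.INTER_CUBIC))
f=save("top"); cv2.imwrite('pics/top14.png',f["color"])
E
```

```text
17.075 [ 0.656  -0.167   0.3619] depth mm -116.4 [0.0121, 0.0235, -0.9997] F [ 0.38 -0.28 -0.52] Fx_tool 0.37 Fy_tool -0.30 T(tool) [ 0.056 -0.023 -0.009]
```

View pics/wrist14.png

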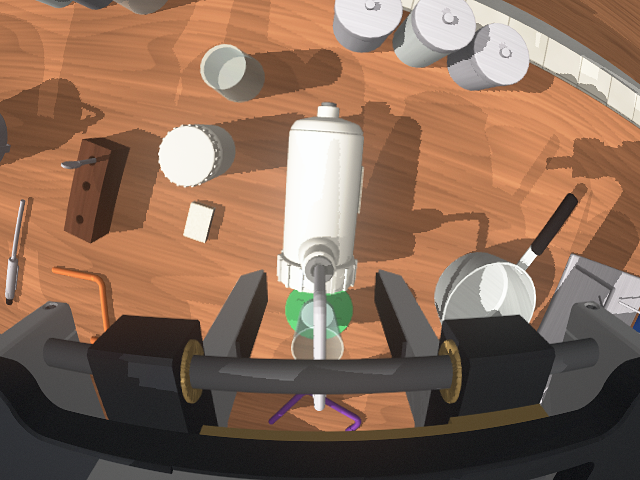

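View pics/side14c.png

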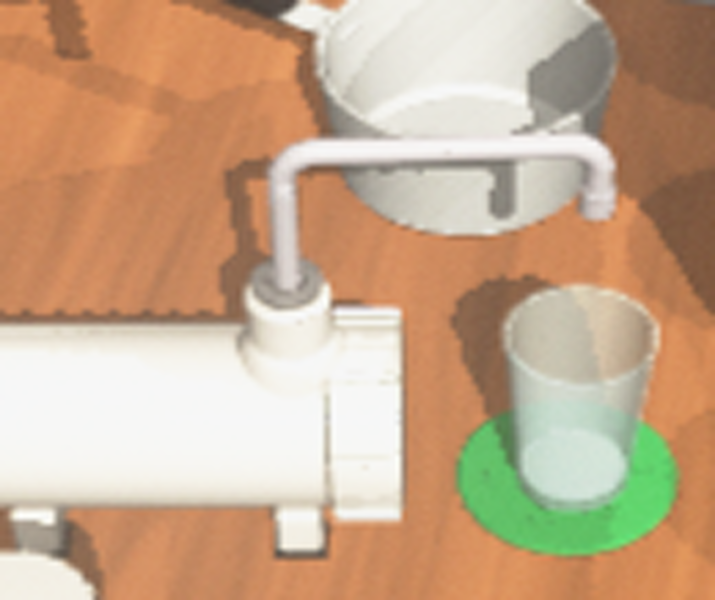

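View pics/top14.png

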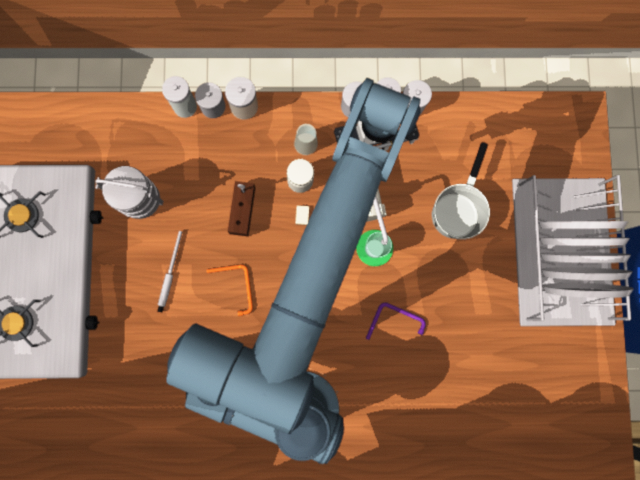

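Run:
```python
from h import *
T=dict(np.load('pics/top.npz'));c=T["color"][185:275,340:420]
cv2.imwrite('pics/top14c.png',cv2.resize(c,None,fx=7,fy=6.5,interpolation=cv2.INTER_CUBIC))
S=dict(np.load('pics/side.npz'));P=cloud(S);print(P[128:133,300,2],P[128:133,325,2],P[128:133,340,2])
```

```text
[0.24182917 0.23712992 0.23934205 0.23606133 0.23512173] [0.23827589 0.23971764 0.2372744  0.23592836 0.06822857] [0.24167143 0.23480904 0.23296756 0.23232852 0.05661773]
```

View pics/top14c.png

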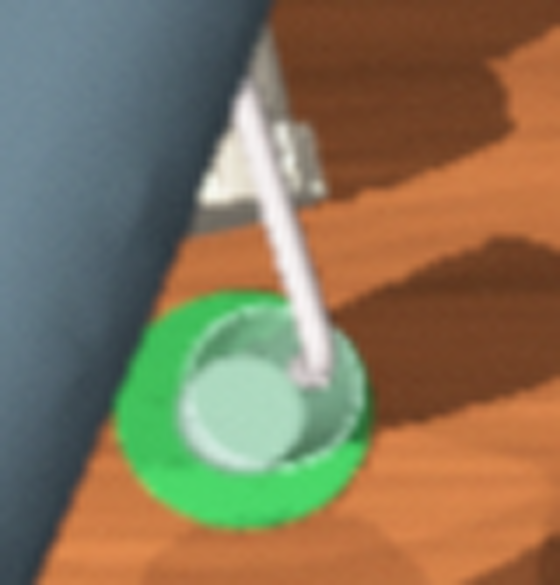

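The spout stands at its seated height and the outlet is within about 5 mm of the tumbler's centre. The gripper is clear and nothing else has moved, so I'm handing in.

```bash
python3 -c "
from workcell import manip
print(manip.read_state()['clock']); print(manip.close_job())"
```

```text
17.225
the job is handed in; nothing more can be done
None
```

The bare steel spout is in the filter port, pushed down until it met the stop, and released with its outlet over the tumbler. I handed the job in at 17.2 s of the 69 s allowed.

- **Insertion:** While I was carrying it, the spout drooped about 2° in the grip, so I levelled it before inserting. It slid through the seal with about 4–5 N of drag.
- **Stop:** I felt the stop at a foot depth of about 38 mm. The push there climbed to about 9–10 N, roughly 6–7 N above the drag. It did not move any deeper over three more pushes, so I stopped there.
- **After release:** In the side view the spout had not moved, and its arm was still at the expected height of about 0.236 m. In the top view the outlet was about 5 mm from the centre of the tumbler's mouth. The gripper was clear, and nothing else looked disturbed in the pictures.
- **Disagreements:**
  - The side camera differed from the top and wrist cameras by up to about 8 mm in position, so I relied mainly on the wrist camera.
  - I never saw the full 15 N seal resistance; most readings in that stretch came after the push had relaxed.
  - When the fingers opened, the tool sank about 3 mm, with no contact force measured.

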